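Put the washed sample sieves up to dry

ROBOT

A 6-joint arm with a two-finger parallel gripper is mounted at the origin on the work surface. World frame = base frame: x ahead of the robot, y to its left, z up, the work surface at z = 0. Lengths are in m, angles in degrees, forces in N, time in s.
With the tool pointing down it reaches from about 0.3 to 0.75 m from the base axis. Payload 8.5 kg.
Tool frame: the origin (TCP) lies on the centre line of the jaws, within the pads' length; the fingertips stand 14 mm ahead of it and the grasp point (between the pads) lies 5 mm behind it; z points along the fingers, y is the direction in which the jaws open and shut (so a half turn about z gives the same grasp; the last joint's range is limited). The gripper opens to 85 mm and grips with 20 to 120 N. Pads are 22 mm wide; open, the fingers measure 114 mm over their backs; the gripper's body (76 mm by 85 mm) begins 54 mm behind the grasp point. The pads swing forward as they close: fully open they stand 13 mm farther back than shut.
Start: joints at [61.175, 21.807, 74.336, -0, 83.858, -12.336], TCP at [0.156, 0.527, 0.245] pointing down, gripper open.
Joint ranges: [-178.18, 178.18], [-50.72, 133.34], [12.68, 142.11], [-81.47, 261.47], [9.98, 163.14], [-165.26, 165.26]. Speed limits (degrees/s): [136.94, 136.94, 180, 180, 180, 180].

INTERFACE

Orientations are given as a 3x3 rotation matrix whose columns are the frame's x, y, z axes.
In Python, from rig import env, optics, order, finder gives the robot as it stands.
- The arm moves only by the tool play_rows, never from a script. Its argument "commands" is a list of rows, each an object of numbers: "grip": the closure, from -1 (fully open) to 1 (shut); "x", "y", "z": the shift along the tool's x, y, z in m; "rx", "ry", "rz": the turn, a rotation vector about the tool's x, y, z in rad. A call has 1 to 12 rows; each row shifts and turns the commanded pose from where the row before left it, along the tool's axes as they then stand; what a row does not reach is not made up. A row lasts 1/8 s, in which the tool goes at most 62.5 mm and 10.7 degrees, less where a joint would pass 70% of its speed; a pose out of reach is approached as far as the arm can. A call is refused whole if a number of a shift passes 0.0625 or a number of a turn 0.188, either way. A call with a gripper value outside its range is refused whole. The fingers move at their own pace and stop on an object; "squeeze" is the grip in N (left out, the last holds). Time passes only in rows, so rows that do not move let the fingers close. It gives the time, the measured TCP pose, the force and the opening at its end, in the units of the state.
- env.observe(): the state, without advancing time (a new reading comes with each control period).
- optics.get_image(name): name is "scene" or "side" or "wrist"; returns a dict with "color" (420x560x3 uint8, blue, green, red), "range_z" (420x560 float32, m along the optical axis (not along the pixel's ray), 0 where there is no reading), "fov_y" (degrees; the focal length in pixels is half the picture's height over the tangent of half this angle, whatever the lens; pixels are square), "cx", "cy" (the principal point, pixels), "cam_to_world" (4x4, takes a point from camera to world coordinates). Camera axes: x right, y down, z forward; pixel columns grow to the right and rows downward; lengths in m; the calibration is good to about 2 mm. The wrist camera is an equidistant fisheye: a pixel r from the principal point sees the ray r / f radians off the axis. A picture is of the moment at which its call begins.
- order.close_job(): hands the job in, once; it reports no verdict.
Trained networks look in the newest picture that a camera, given by its name, has taken for a name from the list of things; names that differ only in an ending like _2 or _b are one class to them, and where a whole thing is asked for, a point or a joint stands for the part that bears it (a point fixed in the world has none). Each returns a list of dicts, best first, with "conf" (0 to 1); they miss things now and then, are a little off and sometimes report something else, mostly with a low value. They report only what shows in the picture. A call takes as long as a camera call. They do not tell look-alikes from the thing itself.
- finder.boxes_of(camera, thing): "point" ([x, y, z] in m, in world coordinates, good to about 4 mm: the middle of the surface that is visible of it).
The state is a dict: "time_s": time; "q": joint angles; "qvel": joint speeds; "joint_efforts": joint torques, N m; "position": TCP position; "tool_rot": TCP orientation; "ft_force": force on the tool from outside, world axes, zero at the start; "wrist_torque": the same for the moment, N m; "grip_width": finger opening in m.
Only numpy, scipy, OpenCV 4.12 (cv2) and the standard library are available. Lean on these libraries where they do the work, as an engineer would, in place of code of your own. Each camera call takes 0.05 s, during which the arm holds its last target.

TASK

Put the washed sieve set away: hang the tall sieve by its eye on the peg of the high stand and the short sieve by its eye on the peg of the low stand, so that each hangs freely and straight down behind the peg's lip. Stand the solid cover plate in the white rack, in the one of the narrowing slots that fits its thickness, upright, right down on the slot's floor and about central along the slot. Leave the beaker, the jar and the mortar where they are.

Things in the scene. Friction and masses are not known exactly. Their poses are not given: they have to be found in the camera images.
- tall_sieve_mid (a point): Centre (half-way up) of the tall sieve standing upright on the bench: aluminium, 186 mm tall, 300 g. Below, a mesh frame 100 mm wide (y), 30 thick (x), 110 high; on it a neck 56 mm wide, 12 thick, with the hanging eye; above the eye a solid grip tab 56 mm wide, 12 thick, 40 high up to the top edge. x runs through the thickness and the eye, z up. Both faces alike.
- tall_sieve_eye (a point): Highest point of the tall sieve's eye, on the centre line, mid-thickness: 40 mm below the top edge, 146 mm above the underside. The eye is an opening through the thickness (x), 36 mm wide; its top is roof-shaped, 36 mm high at the middle and 24 mm at the sides. The sieve hangs from this point.
- short_sieve_mid (a point): Centre (half-way up) of the short sieve standing upright on the bench: aluminium, 146 mm tall, 240 g. Below, a mesh frame 100 mm wide (y), 30 thick (x), 70 high; on it a neck 56 mm wide, 12 thick, with the hanging eye; above the eye a solid grip tab 56 mm wide, 12 thick, 40 high up to the top edge. x runs through the thickness and the eye, z up. Both faces alike.
- short_sieve_eye (a point): Highest point of the short sieve's eye, on the centre line, mid-thickness: 40 mm below the top edge, 106 mm above the underside. The eye is an opening through the thickness (x), 36 mm wide; its top is roof-shaped, 36 mm high at the middle and 24 mm at the sides. The sieve hangs from this point.
- cover_plate_mid (a point): Centre (half-way up) of the solid cover plate that stands upright on the bench: plain aluminium slab without any eye, 16 mm thick (x), 100 mm wide (y), 120 mm high (z), 450 g.
- high_stand_peg (a point): Mid-peg of the fixed high stand, on the peg's axis, 169 mm above the bench: a sieve hangs here. Level steel peg, 12 mm diameter, along x, from a post (18 mm diameter, at x=+45 mm, no higher than the peg) to its free end at x=-44, which turns up in a lip 14 mm above the axis. Sieves go on from -x. Hung, the eye's point is 7 mm above the axis. Base 150 x 120 x 10 mm, centred below.
- low_stand_peg (a point): Mid-peg of the fixed low stand, on the peg's axis, 129 mm above the bench: a sieve hangs here. Level steel peg, 12 mm diameter, along x, from a post (18 mm diameter, at x=+45 mm, no higher than the peg) to its free end at x=-44, which turns up in a lip 14 mm above the axis. Sieves go on from -x. Hung, the eye's point is 7 mm above the axis. Base 150 x 120 x 10 mm, centred below.
- slot (a point): Floor centre of the middle slot of the fixed white rack, 10 mm above the bench. Three slots along y, 100 mm long, open-ended, narrowing towards +x: 30 mm wide (at x=-39.5 mm), 21 mm (this one, the one that fits the cover plate), 12 mm (x=+30.5). Walls 14 mm thick, 36 mm above the slot floor plus a 7 mm roof-shaped ridge as a lead-in. z up.
- beaker: Bystander: glass beaker, 70 mm across, 90 mm high; origin at the centre of its underside.
- reagent_jar: Bystander: brown glass jar with white cap, 64 mm across, 110 mm high; origin at the centre of its underside.
- mortar: Bystander: white ceramic mortar bowl, 100 mm across, 55 mm high; origin at the centre of its underside.
Things that resemble listed ones, but are neither listed nor needed, are in the scene too. Leave any red or turquoise look-alike of the part that bears high_stand_peg alone. Leave any black or turquoise look-alike of the part that bears tall_sieve_mid alone.

How it is judged:
By the outcome, as a careful person would: the job done as asked, in the order asked, and still so for the second after the job is handed in, with the robot touching nothing.
It also fails if it takes over 72 s, if anything falls off the work surface, if the arm or the gripper's body presses on something with over 40 N, if the wrist force passes 120 N, or if a joint passes its speed limit or range.

## Working session

There is one attempt and no reset: what is moved stays moved. The work goes in short steps, Python scripts to look and compute and a tool call to move; the robot and the scene stay as the last step left them, time stands still between calls to the robot, and variables do not carry over. Pictures are saved under pics/ and viewed, and the job is handed in when it is done.

Besides the shell and the picture viewer there is one more tool, called after "Call:" in YAML: its name, and indented under it one key for each argument. play_rows: Moves the arm, as the interface text tells. Its arguments: {"type":"object","properties":{"commands":{"type":"array"},"squeeze":{"type":"number"}},"required":["commands"]}

```bash
ls; mkdir -p pics
python3 - <<'E'
from rig import env, optics, order, finder
import cv2
for c in ["scene","side","wrist"]:
    im=optics.get_image(c); cv2.imwrite(f"pics/a_{c}.png",im["color"]); print(c,im["fov_y"],im["cx"],im["cy"],im["cam_to_world"].round(3).tolist())
s=env.observe(); print(s)
for c in ["scene","side"]:
  for n in "tall_sieve_mid tall_sieve_eye short_sieve_mid short_sieve_eye cover_plate_mid high_stand_peg low_stand_peg slot beaker reagent_jar mortar".split():
    print(c,n,[([round(float(v),3) for v in d["point"]],round(d["conf"],2)) for d in finder.boxes_of(c,n)])
E
```

```text
pics
scene 56.2280290668928 281.3502011811233 207.81031339655152 [[-0.05, 0.8, -0.598, 1.205], [0.999, 0.042, -0.026, 0.051], [0.004, -0.599, -0.801, 1.039], [0.0, 0.0, 0.0, 1.0]]
side 53.31432502514568 285.0961766444979 207.1472609675965 [[0.697, -0.374, 0.612, -0.337], [-0.717, -0.374, 0.587, -0.832], [0.009, -0.848, -0.529, 0.873], [0.0, 0.0, 0.0, 1.0]]
wrist 65.70646984690485 274.37397002422557 211.23125134304834 [[0.285, 0.91, 0.301, 0.077], [0.958, -0.27, -0.09, 0.551], [-0.001, 0.315, -0.949, 0.372], [0.0, 0.0, 0.0, 1.0]]
{'time_s': 0.15, 'q': array([ 6.11744165e+01,  2.18306649e+01,  7.43705623e+01,  6.06129180e-04,
        8.38591580e+01, -1.23358877e+01]), 'qvel': array([ 0.03650943, -0.25317748, -0.21094653,  0.0107286 ,  0.01620175,
       -0.0027084 ]), 'joint_efforts': array([ 2.18392299e-03, -4.48628283e+01, -2.31344390e+01, -1.31598717e-04,
        3.77175777e-03, -1.77669523e-05]), 'position': array([0.15601372, 0.52719598, 0.24489209]), 'tool_rot': array([[-9.58870414e-01,  2.83843729e-01, -5.17358056e-04],
       [ 2.83844103e-01,  9.58870003e-01, -9.18260732e-04],
[... 1063 characters left out ...]
, 0.08], 0.84), ([0.439, 0.246, 0.107], 0.66)]
side tall_sieve_eye [([0.433, 0.244, 0.106], 0.88), ([0.323, 0.323, 0.079], 0.81), ([0.341, 0.162, 0.08], 0.61), ([0.43, -0.03, 0.069], 0.21)]
side short_sieve_mid [([0.431, -0.024, 0.072], 0.63), ([0.451, -0.266, 0.069], 0.25)]
side short_sieve_eye []
side cover_plate_mid [([0.448, -0.268, 0.07], 0.72)]
side high_stand_peg [([0.627, -0.283, 0.01], 0.56), ([0.832, -0.204, 0.006], 0.56)]
side low_stand_peg [([0.62, -0.012, 0.004], 0.62), ([0.451, -0.266, 0.071], 0.5)]
side slot [([0.613, 0.27, 0.029], 0.81)]
side beaker []
side reagent_jar [([0.473, -0.499, 0.075], 0.82), ([0.631, -0.281, 0.01], 0.64)]
side mortar [([0.311, -0.368, 0.041], 0.71)]
```

View pics/a_scene.png

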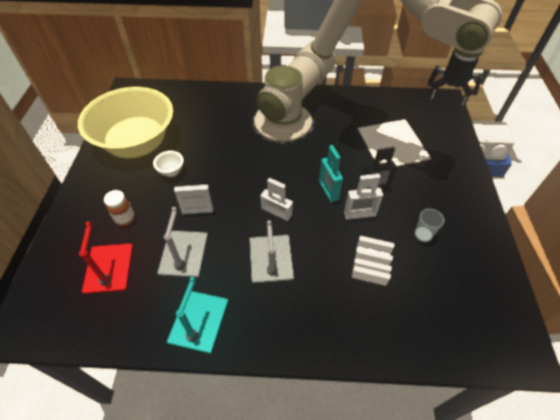

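View pics/a_side.png

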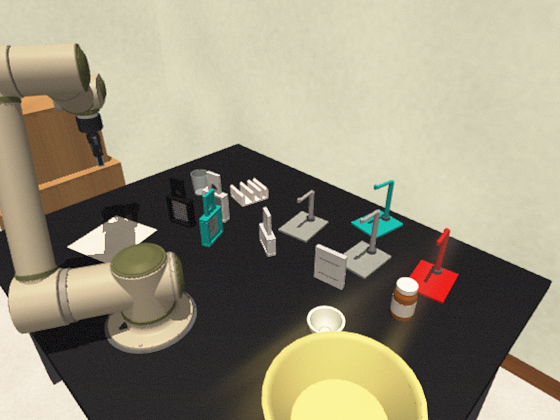

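View pics/a_wrist.png

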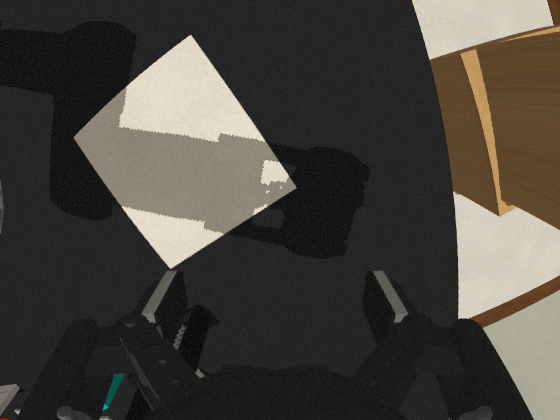

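The scene view shows the grey tall sieve at (365,200) beside turquoise (330,178) and black (384,160) ones, and the short sieve at (277,200). The plate is at (195,200), the rack at (373,260), the low grey stand at (271,255) and the high grey stand at (183,250). The red and turquoise stands are decoys. Next I'll get exact poses from the point clouds.

```bash
cat > h.py <<'E'
from rig import env, optics, order, finder
import numpy as np, cv2
def cloud(c):
    im=optics.get_image(c); H,W=im["range_z"].shape
    f=H/2/np.tan(np.radians(im["fov_y"]/2)); v,u=np.mgrid[:H,:W]; z=im["range_z"]
    if c=="wrist":
        dx,dy=u-im["cx"],v-im["cy"]; r=np.hypot(dx,dy)+1e-9; t=r/f
        k=np.tan(t)/r; P=np.stack([dx*k*z,dy*k*z,z],-1)
    else: P=np.stack([(u-im["cx"])/f*z,(v-im["cy"])/f*z,z],-1)
    M=im["cam_to_world"]; P=P@M[:3,:3].T+M[:3,3]; P[z<=0]=np.nan
    return P,im["color"]
def sel(P,c,r,zlo,zhi):
    m=(np.hypot(P[...,0]-c[0],P[...,1]-c[1])<r)&(P[...,2]>zlo)&(P[...,2]<zhi)
    return P[m],m
E
python3 - <<'E'
from h import *
obj=dict(tall=(.44,.265,.09),short=(.445,-.01,.08),plate=(.455,-.262,.08),high=(.635,-.27,.1),low=(.635,-.005,.1),rack=(.62,.285,.09))
for c in ["scene","side"]:
    P,col=cloud(c)
    b=P[(P[...,2]<.02)&(P[...,2]>-.02)&(P[...,0]>.2)&(P[...,0]<.9)&(abs(P[...,1])<.5)]; print(c,"bench z",np.median(b[:,2]))
    for n,(x,y,r) in obj.items():
        p,m=sel(P,(x,y),r,.015 if n not in("high","low") else .005,.3)
        print(n,len(p),"min",p.min(0).round(3),"max",p.max(0).round(3))
        bands={"tall":(.155,.2),"short":(.115,.16),"plate":(.1,.14),"high":(.15,.2),"low":(.11,.16),"rack":(.03,.07)}[n]
        q=p[(p[:,2]>bands[0])&(p[:,2]<bands[1])]
        rect=cv2.minAreaRect(q[:,:2].astype(np.float32)*1000); print("   band",len(q),[np.round(k,1).tolist() if not np.isscalar(k) else round(k,1) for k in rect], "zmax",np.percentile(q[:,2],98).round(3))
        if n in("high","low"):
            q=p[p[:,2]<.02]; rect=cv2.minAreaRect(q[:,:2].astype(np.float32)*1000); print("   base",len(q),[np.round(k,1).tolist() if not np.isscalar(k) else round(k,1) for k in rect])
E
```

```text
scene bench z 0.0011892123327268411
tall 1066 min [0.354 0.189 0.015] max [0.465 0.326 0.19 ]
   band 194 [[439.9, 272.8], [17.3, 57.1], 11.7] zmax 0.189
short 673 min [ 0.407 -0.049  0.016] max [0.481 0.052 0.151]
   band 168 [[445.6, 1.6], [56.2, 16.3], 62.6] zmax 0.149
plate 817 min [ 0.441 -0.306  0.015] max [ 0.472 -0.206  0.125]
   band 270 [[456.7, -256.0], [20.3, 99.1], 7.7] zmax 0.124
high 1902 min [ 0.542 -0.347  0.005] max [ 0.727 -0.176  0.184]
   band 189 [[624.3, -269.1], [18.1, 96.9], 87.2] zmax 0.182
   base 1500 [[637.5, -260.7], [155.0, 192.2], 78.7]
low 1875 min [ 0.538 -0.099  0.005] max [0.727 0.076 0.144]
   band 176 [[627.4, -3.6], [96.1, 16.6], 5.8] zmax 0.143
   base 1566 [[630.4, -8.4], [187.3, 174.2], 10.0]
rack 1337 min [0.558 0.233 0.015] max [0.693 0.354 0.058]
   band 1031 [[623.6, 294.8], [100.8, 123.5], 77.6] zmax 0.055
side bench z 0.0008536516811432637
tall 525 min [0.352 0.192 0.015] max [0.464 0.318 0.189]
   band 128 [[436.8, 268.6], [18.6, 60.2], 10.5] zmax 0.188
short 446 min [ 0.406 -0.053  0.015] max [0.467 0.046 0.15 ]
   band 103 [[442.4, -2.5], [60.7, 14.0], 65.8] zmax 0.149
plate 977 min [ 0.438 -0.312  0.015] max [ 0.47  -0.21   0.125]
   band 288 [[454.5, -261.0], [21.1, 100.1], 8.3] zmax 0.123
high 1266 min [ 0.539 -0.335  0.005] max [ 0.693 -0.18   0.185]
   band 114 [[618.6, -274.4], [14.8, 96.8], 86.9] zmax 0.184
   base 938 [[616.0, -256.9], [156.3, 152.2], 88.9]
low 975 min [ 0.539 -0.092  0.005] max [0.71  0.088 0.145]
   band 86 [[623.1, -11.0], [101.0, 14.3], 8.1] zmax 0.143
   base 767 [[620.6, -0.6], [165.3, 168.6], 16.1]
rack 533 min [0.552 0.229 0.015] max [0.686 0.352 0.058]
   band 386 [[620.5, 291.6], [106.3, 122.5], 80.2] zmax 0.055
```

Run:
```python
import cv2,numpy as np
a=cv2.imread("pics/a_scene.png")
cv2.imwrite("pics/a_crop.png",cv2.resize(a[140:300,140:430],None,fx=2.7,fy=2.7,interpolation=cv2.INTER_CUBIC))
```

```text
(no output)
```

View pics/a_crop.png

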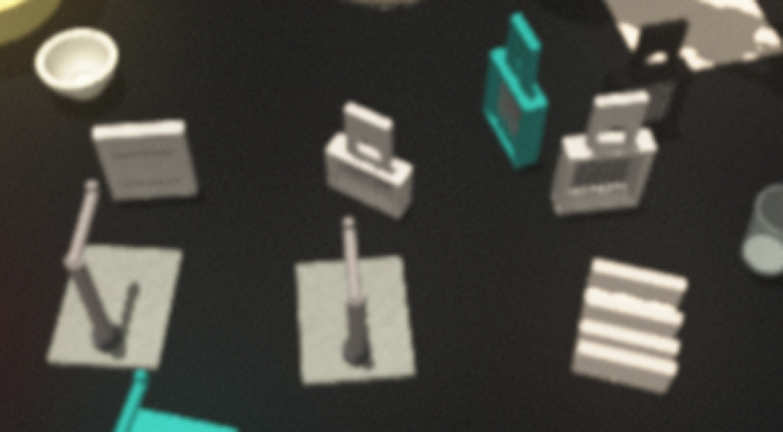

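```bash
cat > plan.py <<'E'
import sys,json
from h import *
from scipy.spatial.transform import Rotation as R
def plan(wps,grip,vmax=.055,wmax=.17,start=None):
    """wps: list of (x,y,z,yaw of tool y deg)"""
    s=env.observe()
    p=s["position"].copy(); Rm=s["tool_rot"].copy()
    if start is not None: p,Rm=start
    rows=[]
    for x,y,z,a in wps:
        a=np.radians(a); Y=np.array([np.cos(a),np.sin(a),0]);Z=np.array([0,0,-1.]);X=np.cross(Y,Z)
        T=np.stack([X,Y,Z],1); t=np.array([x,y,z])
        rv=R.from_matrix(Rm.T@T).as_rotvec()
        n=max(1,int(np.ceil(np.linalg.norm(t-p)/vmax)),int(np.ceil(np.linalg.norm(rv)/wmax)))
        for i in range(n):
            k=n-i
            d=Rm.T@((t-p)/k); rv=R.from_matrix(Rm.T@T).as_rotvec()/k
            d=d.round(4); rv=rv.round(4)
            p=p+Rm@d; Rm=Rm@R.from_rotvec(rv).as_matrix()
            r={"grip":grip}
            for n_,v in zip(["x","y","z","rx","ry","rz"],list(d)+list(rv)):
                if abs(v)>=.0004: r[n_]=float(v)
            rows.append(r)
    print(len(rows),"rows"); 
    for i in range(0,len(rows),12): print(json.dumps(rows[i:i+12]))
    return p,Rm
E
python3 - <<'E'
from plan import *
plan([(.33,.37,.29,40),(.438,.271,.27,11)],-1)
E
```

```text
8 rows
[{"grip": -1, "x": -0.0423, "y": -0.0203, "z": -0.0089, "rz": 0.117}, {"grip": -1, "x": -0.0444, "y": -0.0152, "z": -0.0089, "rz": 0.1169}, {"grip": -1, "x": -0.0458, "y": -0.01, "z": -0.009, "rz": 0.117}, {"grip": -1, "x": -0.0467, "y": -0.0045, "z": -0.0089, "rz": 0.1169}, {"grip": -1, "x": -0.0469, "y": 0.0009, "z": -0.009, "rz": 0.117}, {"grip": -1, "x": -0.0484, "y": 0.0064, "z": 0.0067, "rz": 0.1687}, {"grip": -1, "x": -0.0467, "y": 0.0144, "z": 0.0067, "rz": 0.1687}, {"grip": -1, "x": -0.0435, "y": 0.022, "z": 0.0066, "rz": 0.1687}]
```

Call:
play_rows:
  commands:
    - {"grip":-1,"x":-0.0423,"y":-0.0203,"z":-0.0089,"rz":0.117}
    - {"grip":-1,"x":-0.0444,"y":-0.0152,"z":-0.0089,"rz":0.117}
    - {"grip":-1,"x":-0.0458,"y":-0.01,"z":-0.009,"rz":0.117}
    - {"grip":-1,"x":-0.0467,"y":-0.0045,"z":-0.0089,"rz":0.117}
    - {"grip":-1,"x":-0.047,"y":0.001,"z":-0.009,"rz":0.117}
    - {"grip":-1,"x":-0.0484,"y":0.0064,"z":0.0067,"rz":0.1687}
    - {"grip":-1,"x":-0.0467,"y":0.0144,"z":0.0067,"rz":0.1687}
    - {"grip":-1,"x":-0.0435,"y":0.022,"z":0.0066,"rz":0.1687}
    - {"grip":-1}
    - {"grip":-1}

```text
invalid input at $.commands[0]: expected keys grip, x, y, z, rx, ry, rz
```

Run:
```python
from plan import *
s=env.observe(); print(s["position"],s["ft_force"],np.degrees(np.arctan2(s["tool_rot"][1,1],s["tool_rot"][0,1])))
P,col=cloud("wrist"); cv2.imwrite("pics/b_wrist.png",col)
p,m=sel(P,(.438,.271),.06,.15,.2)
print(len(p),cv2.minAreaRect(p[:,:2].astype(np.float32)*1000))
p=p[p[:,2]>.178]; print(len(p),cv2.minAreaRect(p[:,:2].astype(np.float32)*1000),p[:,2].mean())
```

```text
[0.15612525 0.52735054 0.24531032] [-0.02827357  0.5512687  -0.38448468] 73.50596532972419
0 ((0.0, 0.0), (0.0, 0.0), 0.0)
0 ((0.0, 0.0), (0.0, 0.0), 0.0) nan<stdin>:6: RuntimeWarning: Mean of empty slice.
  ret = ret.dtype.type(ret / rcount)
```

View pics/b_wrist.png

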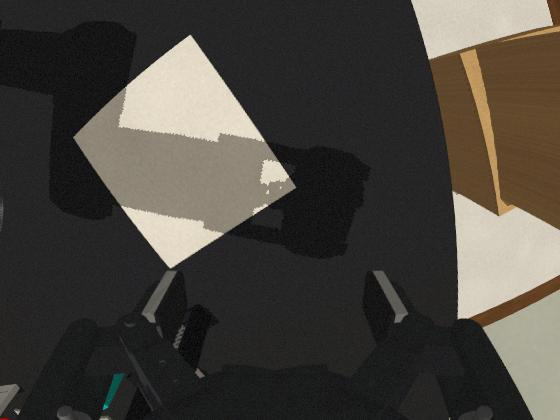

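The call was refused because every row needs all seven keys, so the arm hasn't moved and this is the same view as before.

Call:
play_rows:
  commands:
    - {"grip":-1,"x":-0.0423,"y":-0.0203,"z":-0.009,"rx":0,"ry":0,"rz":0.117}
    - {"grip":-1,"x":-0.0444,"y":-0.0152,"z":-0.009,"rx":0,"ry":0,"rz":0.117}
    - {"grip":-1,"x":-0.0458,"y":-0.01,"z":-0.009,"rx":0,"ry":0,"rz":0.117}
    - {"grip":-1,"x":-0.0467,"y":-0.0045,"z":-0.009,"rx":0,"ry":0,"rz":0.117}
    - {"grip":-1,"x":-0.047,"y":0.001,"z":-0.009,"rx":0,"ry":0,"rz":0.117}
    - {"grip":-1,"x":-0.0484,"y":0.0064,"z":0.0067,"rx":0,"ry":0,"rz":0.1687}
    - {"grip":-1,"x":-0.0467,"y":0.0144,"z":0.0067,"rx":0,"ry":0,"rz":0.1687}
    - {"grip":-1,"x":-0.0435,"y":0.022,"z":0.0067,"rx":0,"ry":0,"rz":0.1687}
    - {"grip":-1,"x":0,"y":0,"z":0,"rx":0,"ry":0,"rz":0}
    - {"grip":-1,"x":0,"y":0,"z":0,"rx":0,"ry":0,"rz":0}

```text
time_s: 2.65
position: [0.4378, 0.2713, 0.2703]
tool_rot: [[-0.192, 0.981, -0.0], [0.981, 0.192, 0.0], [0.0, -0.0, -1.0]]
ft_force: [0.2, 0.5, 0.1]
grip_width: 0.0857
```

```bash
sed -i 's/if abs(v)>=.0004: r\[n_\]=float(v)/r[n_]=float(v) if abs(v)>=.0004 else 0/' plan.py
python3 - <<'E'
from plan import *
s=env.observe(); print(s["position"],s["ft_force"],np.degrees(np.arctan2(s["tool_rot"][1,1],s["tool_rot"][0,1])))
P,col=cloud("wrist"); cv2.imwrite("pics/b_wrist.png",col)
p,m=sel(P,(.438,.271),.06,.15,.2)
print(len(p),cv2.minAreaRect(p[:,:2].astype(np.float32)*1000) if len(p) else 0)
p=p[p[:,2]>.178]; print(len(p),cv2.minAreaRect(p[:,:2].astype(np.float32)*1000) if len(p) else 0)
E
```

```text
[0.4377888  0.27126306 0.2703069 ] [0.1517799  0.50743665 0.10462471] 11.056136068475256
1400 ((438.4255676269531, 272.98052978515625), (11.963560104370117, 55.20563507080078), 11.054155349731445)
1262 ((438.4351806640625, 272.9826965332031), (11.713482856750488, 55.237117767333984), 10.757830619812012)
```

View pics/b_wrist.png

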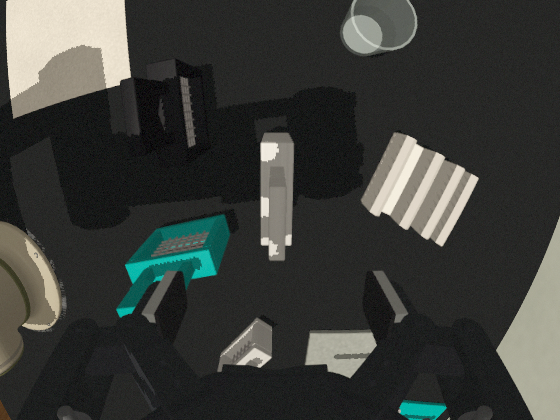

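The wrist view shows the grey sieve centred at (277,195). Its top measures 12 x 55 mm at (438.4, 273.0) mm with a yaw of 11°, which matches the given sizes. I'll lower onto it and grip.

Run:
```python
from plan import *
P,col=cloud("wrist")
p,m=sel(P,(.622,.293),.09,.035,.07); print(len(p),cv2.minAreaRect(p[:,:2].astype(np.float32)*1000),np.percentile(p[:,2],[5,50,95]))
np.save("rack.npy",P[sel(P,(.622,.293),.09,.003,.07)[1]])
plan([(.4384,.2725,.176,11)],-0.2,vmax=.03)
```

```text
4332 ((620.8590087890625, 293.7727355957031), (100.46028137207031, 120.60397338867188), 77.77603912353516) [0.03674267 0.0470431  0.05161087]
4 rows
[{"grip": -0.2, "x": 0, "y": 0, "z": 0.0236, "rx": 0, "ry": 0, "rz": 0.0005}, {"grip": -0.2, "x": 0, "y": 0, "z": 0.0237, "rx": 0, "ry": 0, "rz": 0.0005}, {"grip": -0.2, "x": 0, "y": 0, "z": 0.0236, "rx": 0, "ry": 0, "rz": 0.0005}, {"grip": -0.2, "x": 0, "y": 0, "z": 0.0237, "rx": 0, "ry": 0, "rz": 0.0006}]
```

Call:
play_rows:
  commands:
    - {"grip":-0.2,"x":0.001,"y":0.0005,"z":0.0236,"rx":0,"ry":0,"rz":0}
    - {"grip":-0.2,"x":0,"y":0,"z":0.0236,"rx":0,"ry":0,"rz":0}
    - {"grip":-0.2,"x":0,"y":0,"z":0.0236,"rx":0,"ry":0,"rz":0}
    - {"grip":-0.2,"x":0,"y":0,"z":0.0236,"rx":0,"ry":0,"rz":0}
    - {"grip":-0.2,"x":0,"y":0,"z":0,"rx":0,"ry":0,"rz":0}
    - {"grip":1,"x":0,"y":0,"z":0,"rx":0,"ry":0,"rz":0}
    - {"grip":1,"x":0,"y":0,"z":0,"rx":0,"ry":0,"rz":0}
    - {"grip":1,"x":0,"y":0,"z":0,"rx":0,"ry":0,"rz":0}
    - {"grip":1,"x":0,"y":0,"z":0,"rx":0,"ry":0,"rz":0}
    - {"grip":1,"x":0,"y":0,"z":0,"rx":0,"ry":0,"rz":0}
  squeeze: 70

```text
time_s: 4.0
position: [0.439, 0.2724, 0.177]
tool_rot: [[-0.191, 0.982, 0.002], [0.982, 0.191, 0.001], [0.001, 0.003, -1.0]]
ft_force: [-0.8, 0.4, 5.5]
grip_width: 0.0105
```

Run:
```python
from plan import *
plan([(.4384,.2725,.37,11),(.5,.05,.39,0),(.53,-.27,.37,-3)],1)
```

```text
15 rows
[{"grip": 1, "x": 0, "y": 0, "z": -0.0482, "rx": 0.0007, "ry": 0, "rz": 0}, {"grip": 1, "x": 0, "y": 0, "z": -0.0483, "rx": 0.0007, "ry": 0, "rz": 0}, {"grip": 1, "x": 0, "y": 0, "z": -0.0482, "rx": 0.0006, "ry": 0, "rz": 0}, {"grip": 1, "x": 0, "y": 0, "z": -0.0483, "rx": 0.0007, "ry": 0, "rz": 0}, {"grip": 1, "x": -0.046, "y": 0.0036, "z": -0.004, "rx": 0, "ry": 0, "rz": 0.0384}, {"grip": 1, "x": -0.0459, "y": 0.0054, "z": -0.004, "rx": 0, "ry": 0, "rz": 0.0384}, {"grip": 1, "x": -0.0456, "y": 0.0071, "z": -0.004, "rx": 0, "ry": 0, "rz": 0.0384}, {"grip": 1, "x": -0.0453, "y": 0.0089, "z": -0.004, "rx": 0, "ry": 0, "rz": 0.0384}, {"grip": 1, "x": -0.0449, "y": 0.0106, "z": -0.004, "rx": 0, "ry": 0, "rz": 0.0384}, {"grip": 1, "x": -0.0533, "y": 0.005, "z": 0.0033, "rx": 0, "ry": 0, "rz": 0.0087}, {"grip": 1, "x": -0.0533, "y": 0.0055, "z": 0.0033, "rx": 0, "ry": 0, "rz": 0.0087}, {"grip": 1, "x": -0.0533, "y": 0.0059, "z": 0.0034, "rx": 0, "ry": 0, "rz": 0.0087}]
[{"grip": 1, "x": -0.0532, "y": 0.0064, "z": 0.0033, "rx": 0, "ry": 0, "rz": 0.0087}, {"grip": 1, "x": -0.0531, "y": 0.0068, "z": 0.0034, "rx": 0, "ry": 0, "rz": 0.0088}, {"grip": 1, "x": -0.0531, "y": 0.0073, "z": 0.0033, "rx": 0, "ry": 0, "rz": 0.0087}]
```

Call:
play_rows:
  commands:
    - {"grip":1,"x":0,"y":0,"z":-0.025,"rx":0,"ry":0,"rz":0}
    - {"grip":1,"x":0,"y":0,"z":-0.042,"rx":0.0007,"ry":0,"rz":0}
    - {"grip":1,"x":0,"y":0,"z":-0.042,"rx":0.001,"ry":0,"rz":0}
    - {"grip":1,"x":0,"y":0,"z":-0.042,"rx":0.001,"ry":0,"rz":0}
    - {"grip":1,"x":0,"y":0,"z":-0.042,"rx":0,"ry":0,"rz":0}
    - {"grip":1,"x":-0.03,"y":0.0036,"z":-0.004,"rx":0,"ry":0,"rz":0.0384}
    - {"grip":1,"x":-0.046,"y":0.0054,"z":-0.004,"rx":0,"ry":0,"rz":0.0384}
    - {"grip":1,"x":-0.046,"y":0.007,"z":-0.004,"rx":0,"ry":0,"rz":0.0384}
    - {"grip":1,"x":-0.046,"y":0.009,"z":-0.004,"rx":0,"ry":0,"rz":0.0384}
    - {"grip":1,"x":-0.046,"y":0.0106,"z":-0.004,"rx":0,"ry":0,"rz":0.0384}
    - {"grip":1,"x":-0.053,"y":0.005,"z":0.0033,"rx":0,"ry":0,"rz":0.009}
    - {"grip":1,"x":-0.053,"y":0.0055,"z":0.0033,"rx":0,"ry":0,"rz":0.009}

```text
time_s: 5.5
position: [0.5071, -0.0446, 0.3818]
tool_rot: [[0.018, 1.0, -0.004], [1.0, -0.018, -0.0], [-0.0, -0.004, -1.0]]
ft_force: [0.7, 0.3, -3.1]
grip_width: 0.0101
```

Call:
play_rows:
  commands:
    - {"grip":1,"x":-0.053,"y":0.006,"z":0.0033,"rx":0,"ry":0,"rz":0.009}
    - {"grip":1,"x":-0.053,"y":0.0064,"z":0.0033,"rx":0,"ry":0,"rz":0.009}
    - {"grip":1,"x":-0.053,"y":0.007,"z":0.0033,"rx":0,"ry":0,"rz":0.009}
    - {"grip":1,"x":-0.053,"y":0.007,"z":0.0033,"rx":0,"ry":0,"rz":0.009}
    - {"grip":1,"x":0,"y":0,"z":0,"rx":0,"ry":0,"rz":0}
    - {"grip":1,"x":0,"y":0,"z":0,"rx":0,"ry":0,"rz":0}

```text
time_s: 6.25
position: [0.5269, -0.2554, 0.3687]
tool_rot: [[0.054, 0.999, -0.003], [0.999, -0.054, 0.0], [0.0, -0.003, -1.0]]
ft_force: [0.9, 0.1, -2.8]
grip_width: 0.0109
```

Run:
```python
from plan import *
s=env.observe(); print(s["position"],s["ft_force"],np.degrees(np.arctan2(s["tool_rot"][1,1],s["tool_rot"][0,1])),s["grip_width"])
for c in ["wrist","scene","side"]:
    P,col=cloud(c); cv2.imwrite(f"pics/c_{c}.png",col)
    p,m=sel(P,(.618,-.271),.07,.15,.2)
    if len(p): print(c,len(p),cv2.minAreaRect(p[:,:2].astype(np.float32)*1000))
    p,m=sel(P,s["position"][:2],.07,.185,.38)
    if len(p): 
        print("held",p.min(0),p.max(0)); 
        q=p[(p[:,2]<.29)]; print("frame",cv2.minAreaRect(q[:,:2].astype(np.float32)*1000))
```

```text
[ 0.52687785 -0.25540702  0.36873925] [ 0.88926731  0.13953794 -2.80747951] -3.1060290029117983 0.010851006522762264
wrist 1050 ((620.5767822265625, -269.66241455078125), (17.47039794921875, 97.07515716552734), 86.88066864013672)
held [ 0.5072626  -0.28390821  0.19493631] [ 0.54525209 -0.20540535  0.37998101]
frame ((528.10595703125, -207.0654754638672), (1.834330677986145, 29.578275680541992), 87.02452850341797)
scene 190 ((624.2569580078125, -272.00555419921875), (93.43399810791016, 18.321815490722656), 1.537937879562378)
held [ 0.50942413 -0.30654542  0.18537591] [ 0.58374306 -0.20427583  0.37990552]
frame ((547.8148803710938, -256.34576416015625), (101.32814025878906, 73.20745086669922), 86.85969543457031)
side 85 ((631.0894775390625, -275.81036376953125), (12.796435356140137, 70.38548278808594), 88.5508041381836)
held [ 0.50635794 -0.31216853  0.19142657] [ 0.54446351 -0.20647646  0.37972241]
frame ((525.9417114257812, -259.433837890625), (104.8382797241211, 34.1444206237793), 86.98564910888672)
```

View pics/c_wrist.png

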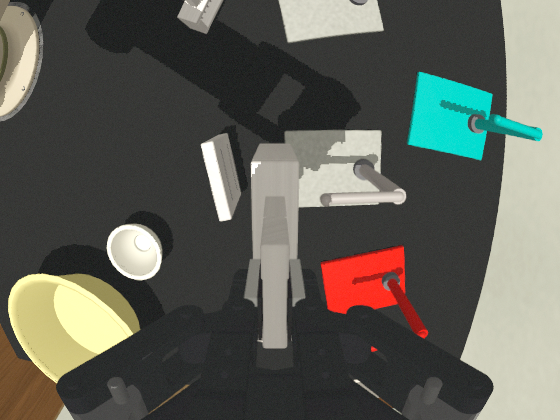

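View pics/c_side.png

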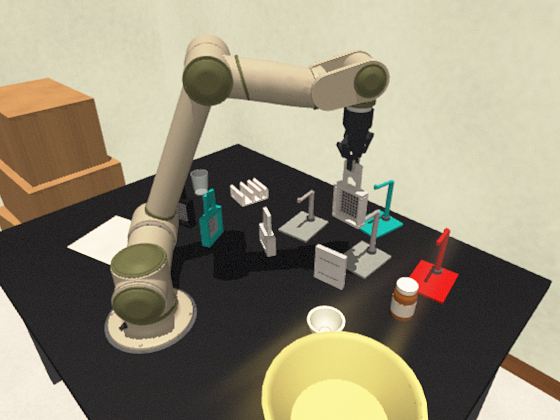

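The wrist view shows the high peg at (325,200)-(400,195), measured at y about -269.5 mm with a yaw of -3.1°. The sieve hangs straight and centred in the jaws. Next I'll align it, lower it in front of the lip and slide it on.

Run:
```python
from plan import *
e=plan([(.535,-.265,.37,-3),(.537,-.2653,.224,-3)],1,vmax=.05)
plan([(.616,-.2695,.224,-3)],1,vmax=.016,start=e)
```

```text
4 rows
[{"grip": 1, "x": -0.0101, "y": 0.0085, "z": -0.0005, "rx": -0.0022, "ry": 0.0008, "rz": 0}, {"grip": 1, "x": 0, "y": 0.0007, "z": 0.0487, "rx": 0, "ry": 0, "rz": 0}, {"grip": 1, "x": 0, "y": 0.0006, "z": 0.0487, "rx": 0, "ry": 0, "rz": 0}, {"grip": 1, "x": 0, "y": 0.0007, "z": 0.0486, "rx": 0, "ry": 0, "rz": 0}]
5 rows
[{"grip": 1, "x": 0, "y": 0.0158, "z": 0, "rx": 0, "ry": 0, "rz": 0}, {"grip": 1, "x": 0, "y": 0.0158, "z": 0, "rx": 0, "ry": 0, "rz": 0}, {"grip": 1, "x": 0, "y": 0.0158, "z": 0, "rx": 0, "ry": 0, "rz": 0}, {"grip": 1, "x": 0, "y": 0.0159, "z": 0, "rx": 0, "ry": 0, "rz": 0}, {"grip": 1, "x": 0, "y": 0.0158, "z": 0, "rx": 0, "ry": 0, "rz": 0}]
```

Call:
play_rows:
  commands:
    - {"grip":1,"x":-0.01,"y":0.0085,"z":0,"rx":-0.002,"ry":0,"rz":0}
    - {"grip":1,"x":0,"y":0.0007,"z":0.048,"rx":0,"ry":0,"rz":0}
    - {"grip":1,"x":0,"y":0.0007,"z":0.048,"rx":0,"ry":0,"rz":0}
    - {"grip":1,"x":0,"y":0.0007,"z":0.048,"rx":0,"ry":0,"rz":0}
    - {"grip":1,"x":0,"y":0,"z":0,"rx":0,"ry":0,"rz":0}
    - {"grip":1,"x":0,"y":0,"z":0,"rx":0,"ry":0,"rz":0}

```text
time_s: 7.15
position: [0.5379, -0.267, 0.2273]
tool_rot: [[0.054, 0.999, 0.002], [0.999, -0.054, -0.003], [-0.003, 0.002, -1.0]]
ft_force: [0.2, -0.7, -2.9]
grip_width: 0.0106
```

Run:
```python
from plan import *
s=env.observe(); print(s["position"],s["ft_force"],np.degrees(np.arctan2(s["tool_rot"][1,1],s["tool_rot"][0,1])),s["grip_width"])
for c in ["scene","side"]:
    P,col=cloud(c); cv2.imwrite(f"pics/d_{c}.png",cv2.resize(col[130:300,100:300] if c=="scene" else col[120:300,280:460],None,fx=3.3,fy=3.3,interpolation=cv2.INTER_CUBIC))
    pos=s["position"]
    p,m=sel(P,pos[:2],.06,.04,.28); p=p[p[:,0]<.562]
    f=p[p[:,2]<.15]; print(c,"frame y",np.percentile(f[:,1],[1,99]),"x",np.percentile(f[:,0],[1,99]),"zmin",f[:,2].min())
    p,m=sel(P,(.616,-.27),.06,.15,.2); p=p[p[:,0]>.565]; print(c,"peg",cv2.minAreaRect(p[:,:2].astype(np.float32)*1000),p.max(0),p.min(0))
```

```text
[ 0.53794611 -0.26695658  0.22730238] [ 0.17453877 -0.72173879 -2.87594085] -3.086909532518822 0.010634123280012455
scene frame y [-0.31702037 -0.21760501] x [0.52724173 0.55739963] zmin 0.04910422045926022
scene peg ((623.819580078125, -271.9281005859375), (95.45365142822266, 18.23394203186035), 1.3808106184005737) [ 0.67160474 -0.26181565  0.18468216] [ 0.57591881 -0.28015102  0.15062927]
side frame y [-0.32256895 -0.22179972] x [0.52018127 0.55333846] zmin 0.050706063860278094
side peg ((621.822998046875, -274.8785705566406), (14.368558883666992, 87.65877532958984), 86.55998992919922) [ 0.66538046 -0.26925725  0.18104002] [ 0.57765605 -0.28419886  0.15015725]
```

View pics/d_scene.png

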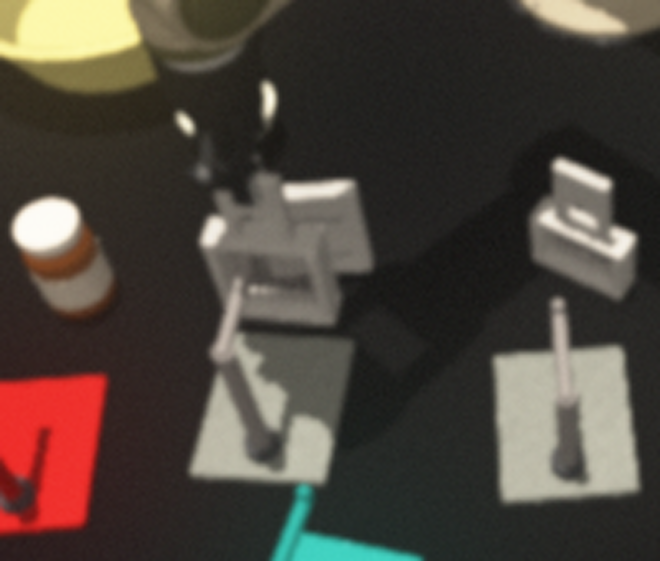

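View pics/d_side.png

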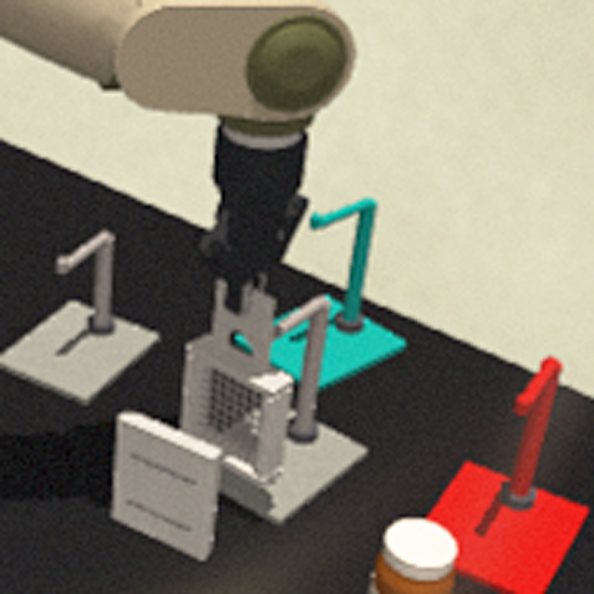

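Call:
play_rows:
  commands:
    - {"grip":1,"x":0.001,"y":0,"z":0.003,"rx":0,"ry":0,"rz":0}
    - {"grip":1,"x":0,"y":0.013,"z":0,"rx":0,"ry":0,"rz":0}
    - {"grip":1,"x":0,"y":0.013,"z":0,"rx":0,"ry":0,"rz":0}
    - {"grip":1,"x":0,"y":0.013,"z":0,"rx":0,"ry":0,"rz":0}
    - {"grip":1,"x":0,"y":0.013,"z":0,"rx":0,"ry":0,"rz":0}
    - {"grip":1,"x":0,"y":0.013,"z":0,"rx":0,"ry":0,"rz":0}
    - {"grip":1,"x":0,"y":0.013,"z":0,"rx":0,"ry":0,"rz":0}
    - {"grip":1,"x":0,"y":0,"z":0,"rx":0,"ry":0,"rz":0}

```text
time_s: 8.25
position: [0.6159, -0.2694, 0.2216]
tool_rot: [[0.053, 0.999, -0.001], [0.999, -0.053, -0.001], [-0.001, -0.0, -1.0]]
ft_force: [-0.8, 0.9, -3.0]
grip_width: 0.0106
```

Run:
```python
from plan import *
s=env.observe(); print(s["position"],s["ft_force"],s["grip_width"])
for c in ["scene","side"]:
    P,col=cloud(c); cv2.imwrite(f"pics/e_{c}.png",cv2.resize(col[130:300,100:300] if c=="scene" else col[120:300,280:460],None,fx=3.3,fy=3.3,interpolation=cv2.INTER_CUBIC))
```

```text
[ 0.61590198 -0.26938712  0.22158327] [-0.76924149  0.89625703 -3.03909354] 0.01059295309592845
```

View pics/e_scene.png

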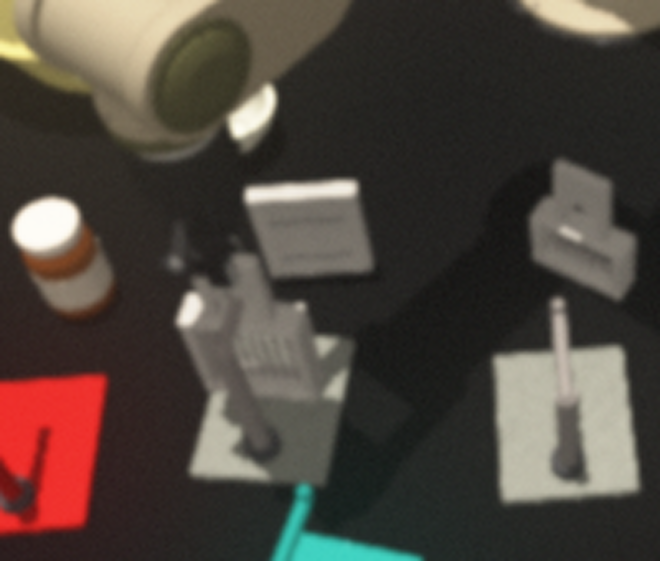

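View pics/e_side.png

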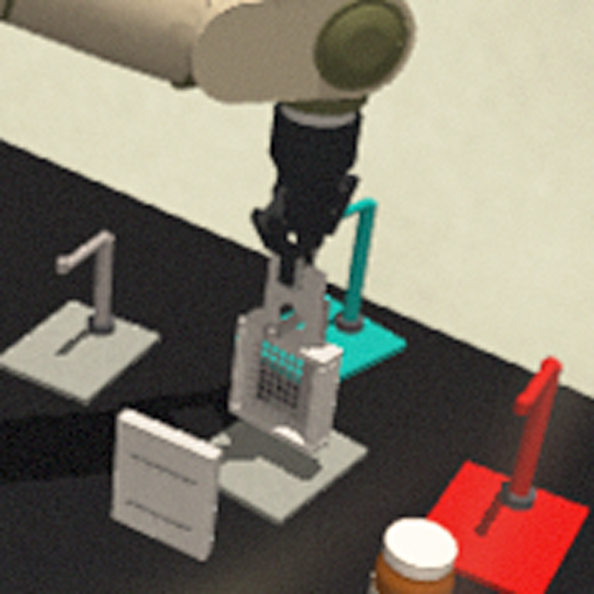

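Both views show the peg through the eye, with the lip visible at (287,328) in the side crop and no contact forces. Now I'll lower it onto the peg.

Call:
play_rows:
  commands:
    - {"grip":1,"x":0,"y":0,"z":0.006,"rx":0,"ry":0,"rz":0}
    - {"grip":1,"x":0,"y":0,"z":0.005,"rx":0,"ry":0,"rz":0}
    - {"grip":1,"x":0,"y":0,"z":0.001,"rx":0,"ry":0,"rz":0}
    - {"grip":1,"x":0,"y":0,"z":0,"rx":0,"ry":0,"rz":0}
    - {"grip":1,"x":0,"y":0,"z":0,"rx":0,"ry":0,"rz":0}

```text
time_s: 8.98
position: [0.6149, -0.2696, 0.2102]
tool_rot: [[0.054, 0.999, -0.0], [0.999, -0.054, -0.001], [-0.001, -0.0, -1.0]]
ft_force: [1.0, -0.8, -2.6]
grip_width: 0.0109
```

Call:
play_rows:
  commands:
    - {"grip":1,"x":0,"y":0,"z":0.001,"rx":0,"ry":0,"rz":0}
    - {"grip":1,"x":0,"y":0,"z":0,"rx":0,"ry":0,"rz":0}

```text
time_s: 9.22
position: [0.6149, -0.2695, 0.2089]
tool_rot: [[0.054, 0.999, -0.001], [0.999, -0.054, -0.001], [-0.001, -0.001, -1.0]]
ft_force: [-0.9, 0.2, -2.8]
grip_width: 0.0108
```

Call:
play_rows:
  commands:
    - {"grip":1,"x":0,"y":0,"z":0.001,"rx":0,"ry":0,"rz":0}
    - {"grip":1,"x":0,"y":0,"z":0,"rx":0,"ry":0,"rz":0}

```text
time_s: 9.48
position: [0.6149, -0.2696, 0.2081]
tool_rot: [[0.054, 0.999, -0.001], [0.999, -0.054, -0.001], [-0.001, -0.0, -1.0]]
ft_force: [-0.4, -0.6, -2.2]
grip_width: 0.0103
```

Call:
play_rows:
  commands:
    - {"grip":1,"x":0,"y":0,"z":0.0008,"rx":0,"ry":0,"rz":0}
    - {"grip":1,"x":0,"y":0,"z":0,"rx":0,"ry":0,"rz":0}

```text
time_s: 9.72
position: [0.615, -0.2697, 0.2078]
tool_rot: [[0.054, 0.999, 0.0], [0.999, -0.054, -0.001], [-0.001, 0.0, -1.0]]
ft_force: [-0.4, -1.1, 1.8]
grip_width: 0.0107
```

It touched down at the expected height. Releasing.

Call:
play_rows:
  commands:
    - {"grip":0.5,"x":0,"y":0,"z":0,"rx":0,"ry":0,"rz":0}
    - {"grip":0.2,"x":0,"y":0,"z":0,"rx":0,"ry":0,"rz":0}
    - {"grip":0.2,"x":0,"y":0,"z":0,"rx":0,"ry":0,"rz":0}
    - {"grip":0.2,"x":0,"y":0,"z":0,"rx":0,"ry":0,"rz":0}
    - {"grip":0.2,"x":0,"y":0,"z":-0.01,"rx":0,"ry":0,"rz":0}
    - {"grip":0.2,"x":0,"y":0,"z":-0.03,"rx":0,"ry":0,"rz":0}
    - {"grip":0,"x":0,"y":0,"z":-0.05,"rx":0,"ry":0,"rz":0}
    - {"grip":0,"x":0,"y":0,"z":0,"rx":0,"ry":0,"rz":0}

```text
time_s: 10.72
position: [0.6157, -0.2699, 0.3025]
tool_rot: [[0.054, 0.999, 0.007], [0.999, -0.054, -0.006], [-0.005, 0.007, -1.0]]
ft_force: [-0.3, 0.6, 0.1]
grip_width: 0.0425
```

Run:
```python
from plan import *
s=env.observe(); print(s["position"],s["ft_force"],s["grip_width"])
for c in ["scene","side","wrist"]:
    P,col=cloud(c)
    if c!="wrist": col=cv2.resize(col[130:300,100:300] if c=="scene" else col[120:300,280:460],None,fx=3.3,fy=3.3,interpolation=cv2.INTER_CUBIC)
    cv2.imwrite(f"pics/f_{c}.png",col)
    p,m=sel(P,(.616,-.27),.07,.19,.23); 
    if len(p): print(c,cv2.minAreaRect(p[:,:2].astype(np.float32)*1000),p[:,2].max())
plan([(.50,-.1,.30,-15),(.444,-.0005,.27,-26)],0)
```

```text
[ 0.61569594 -0.26986411  0.30252025] [-0.32054777  0.60231014  0.0976176 ] 0.042491077100809314
scene ((617.1887817382812, -266.52972412109375), (56.83548355102539, 14.00792121887207), 87.72828674316406) 0.22140741978071443
side ((612.938720703125, -271.3984680175781), (16.64436149597168, 59.21207046508789), 1.1611605882644653) 0.22132128962425202
wrist ((613.9896850585938, -266.40582275390625), (55.17577362060547, 11.80847454071045), 87.04876708984375) 0.21882481191768516
7 rows
[{"grip": 0, "x": 0.0407, "y": -0.0309, "z": -0.0008, "rx": -0.0005, "ry": 0, "rz": 0.0519}, {"grip": 0, "x": 0.0391, "y": -0.033, "z": -0.0008, "rx": -0.0004, "ry": 0, "rz": 0.0519}, {"grip": 0, "x": 0.0373, "y": -0.035, "z": -0.0009, "rx": -0.0004, "ry": 0, "rz": 0.0519}, {"grip": 0, "x": 0.0354, "y": -0.0369, "z": -0.0009, "rx": -0.0005, "ry": 0, "rz": 0.052}, {"grip": 0, "x": 0.0272, "y": -0.0266, "z": 0.01, "rx": 0, "ry": 0, "rz": 0.064}, {"grip": 0, "x": 0.0255, "y": -0.0283, "z": 0.01, "rx": 0, "ry": 0, "rz": 0.064}, {"grip": 0, "x": 0.0236, "y": -0.0299, "z": 0.01, "rx": 0, "ry": 0, "rz": 0.064}]
```

View pics/f_wrist.png

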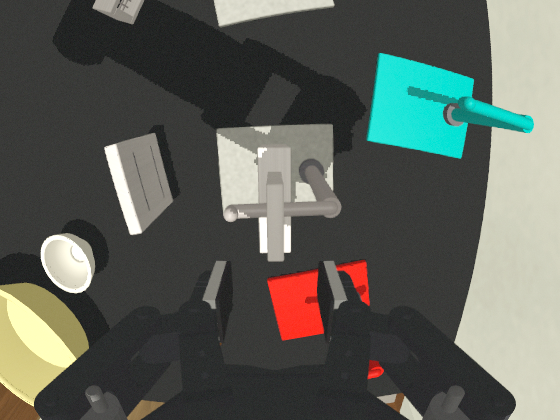

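View pics/f_side.png

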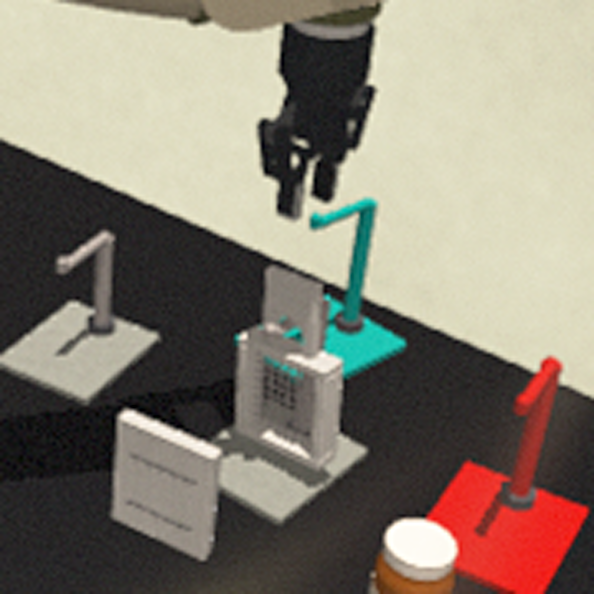

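The tall sieve hangs on the peg with its top at 0.219 m. Its top edge sits about 3 mm off the peg line, so I'll recheck the tilt once it settles. On to the short sieve.

Call:
play_rows:
  commands:
    - {"grip":0,"x":0.0407,"y":-0.031,"z":-0.001,"rx":0,"ry":0,"rz":0.052}
    - {"grip":0,"x":0.039,"y":-0.033,"z":-0.001,"rx":0,"ry":0,"rz":0.052}
    - {"grip":0,"x":0.0373,"y":-0.035,"z":-0.001,"rx":0,"ry":0,"rz":0.052}
    - {"grip":0,"x":0.0354,"y":-0.037,"z":-0.001,"rx":-0.002,"ry":0,"rz":0.052}
    - {"grip":0,"x":0.0272,"y":-0.0266,"z":0.01,"rx":0,"ry":0,"rz":0.064}
    - {"grip":0,"x":0.0255,"y":-0.0283,"z":0.01,"rx":0,"ry":0,"rz":0.064}
    - {"grip":0,"x":0.0236,"y":-0.03,"z":0.01,"rx":0,"ry":0,"rz":0.064}
    - {"grip":-0.2,"x":0,"y":0,"z":0,"rx":0,"ry":0,"rz":0}
    - {"grip":-0.2,"x":0,"y":0,"z":0,"rx":0,"ry":0,"rz":0}

```text
time_s: 12.0
position: [0.4443, -0.001, 0.2707]
tool_rot: [[0.438, 0.899, 0.001], [0.899, -0.438, -0.001], [-0.001, 0.001, -1.0]]
ft_force: [-0.0, 0.2, -0.4]
grip_width: 0.0513
```

Run:
```python
from plan import *
s=env.observe(); print(s["position"],s["ft_force"],s["grip_width"])
P,col=cloud("wrist"); cv2.imwrite("pics/g_wrist.png",col)
def rect(p): return [np.round(k,1) for k in cv2.minAreaRect(p[:,:2].astype(np.float32)*1000)]
p,m=sel(P,(.444,-.0005),.06,.12,.16); r=rect(p); print(len(p),r,p[:,2].max())
for z0 in (.11,.12): 
    q,_=sel(P,(.63,-.005),.1,z0,.16); print("low peg",len(q),rect(q) if len(q) else 0)
q,_=sel(P,(.63,-.005),.12,.006,.016); print("low base",len(q),rect(q) if len(q) else 0)
for c in ["scene","side"]:
    P,col=cloud(c); cv2.imwrite(f"pics/g_{c}.png",cv2.resize(col[130:300,100:300] if c=="scene" else col[120:300,280:460],None,fx=3.3,fy=3.3,interpolation=cv2.INTER_CUBIC))
    p,m=sel(P,(.616,-.27),.07,.19,.23); print(c,"top",rect(p)); p,m=sel(P,(.616,-.27),.07,.025,.08); p=p[p[:,0]<.634]; print("bot",np.percentile(p[:,1],[2,98]),rect(p))
```

```text
[ 0.44425547 -0.00099607  0.27072336] [-0.00562133  0.21924031 -0.36392044] 0.05126390116384957
1025 [array([442.4,   0.8]), array([56.3, 12. ]), np.float64(62.3)] 0.14713564314987565
low peg 1319 [array([623.3,  -4.2]), array([98.4, 18.6]), np.float64(6.2)]
low peg 1257 [array([623.3,  -3.7]), array([98.4, 18.3]), np.float64(5.3)]
low base 8749 [array([618.7,  -6.3]), array([151.4, 120.8]), np.float64(8.1)]
scene top [array([ 616.2, -266.5]), array([55.8, 15.1]), np.float64(88.2)]
bot [-0.325339 -0.226526] [array([ 614.3, -276.6]), array([103.3,  32.5]), np.float64(86.7)]
side top [array([ 613.4, -270.9]), array([58.4, 17.7]), np.float64(87.2)]
bot [-0.33127122 -0.23272101] [array([ 610.5, -281.6]), array([ 34.6, 104.5]), np.float64(1.5)]
```

View pics/g_wrist.png

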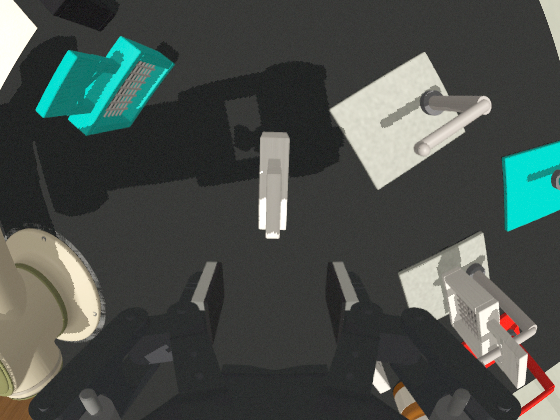

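View pics/g_scene.png

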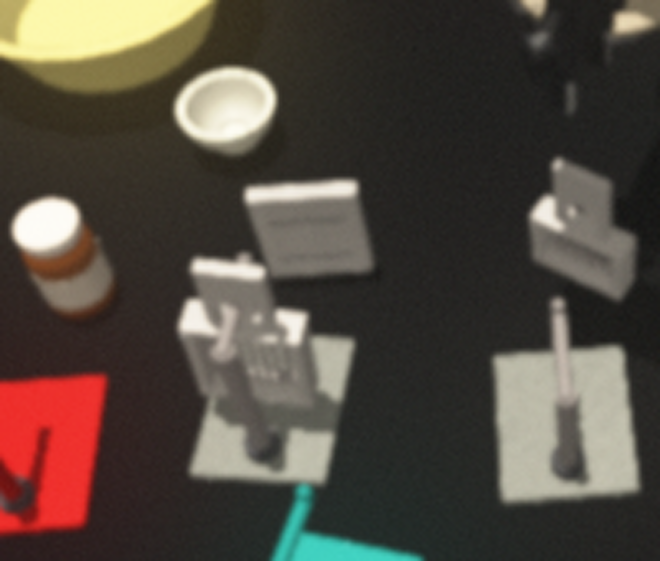

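View pics/g_side.png

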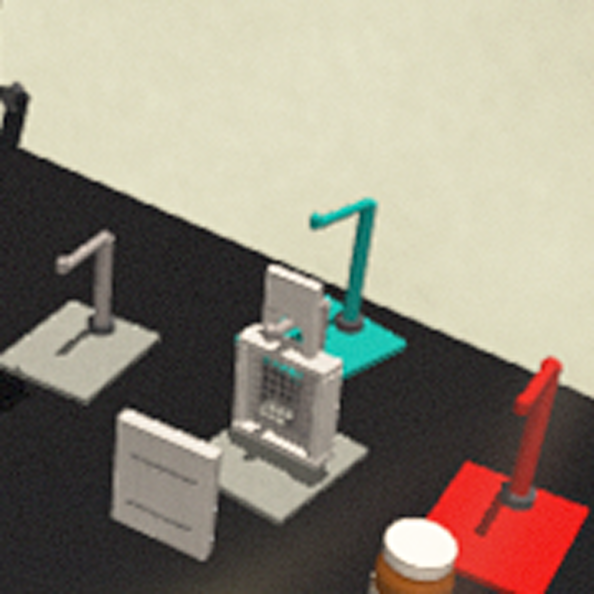

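Both cameras show the hung tall sieve tilted by about 3.5°: top at y=-266.5, bottom at about -276, and not changing. Friction is holding it, so I'll regrip now and straighten it before starting the short sieve.

Run:
```python
from plan import *
e=plan([(.614,-.267,.275,-3)],0,vmax=.055)
plan([(.614,-.267,.2075,-3)],0,vmax=.03,start=e)
```

```text
6 rows
[{"grip": 0, "x": -0.0274, "y": 0.0448, "z": -0.0006, "rx": 0, "ry": 0, "rz": -0.0671}, {"grip": 0, "x": -0.0303, "y": 0.0429, "z": -0.0006, "rx": 0, "ry": 0, "rz": -0.0671}, {"grip": 0, "x": -0.0331, "y": 0.0408, "z": -0.0006, "rx": 0, "ry": 0, "rz": -0.0671}, {"grip": 0, "x": -0.0358, "y": 0.0384, "z": -0.0007, "rx": 0, "ry": 0, "rz": -0.067}, {"grip": 0, "x": -0.0382, "y": 0.036, "z": -0.0007, "rx": 0, "ry": 0, "rz": -0.0671}, {"grip": 0, "x": -0.0406, "y": 0.0333, "z": -0.0007, "rx": 0, "ry": 0, "rz": -0.067}]
3 rows
[{"grip": 0, "x": 0, "y": 0, "z": 0.0225, "rx": 0, "ry": 0, "rz": 0}, {"grip": 0, "x": 0, "y": 0, "z": 0.0225, "rx": 0, "ry": 0, "rz": 0}, {"grip": 0, "x": 0, "y": 0, "z": 0.0225, "rx": 0, "ry": 0, "rz": 0}]
```

Call:
play_rows:
  commands:
    - {"grip":0,"x":-0.0274,"y":0.0448,"z":-0.0006,"rx":0,"ry":0,"rz":-0.067}
    - {"grip":0,"x":-0.0303,"y":0.043,"z":-0.0006,"rx":0,"ry":0,"rz":-0.067}
    - {"grip":0,"x":-0.0331,"y":0.0408,"z":-0.0006,"rx":0,"ry":0,"rz":-0.067}
    - {"grip":0,"x":-0.0358,"y":0.0384,"z":-0.0006,"rx":0,"ry":0,"rz":-0.067}
    - {"grip":0,"x":-0.0382,"y":0.036,"z":-0.0006,"rx":0,"ry":0,"rz":-0.067}
    - {"grip":0,"x":-0.0406,"y":0.0333,"z":-0.0006,"rx":0,"ry":0,"rz":-0.067}
    - {"grip":0,"x":0,"y":0,"z":0,"rx":0,"ry":0,"rz":0}
    - {"grip":0,"x":0,"y":0,"z":0,"rx":0,"ry":0,"rz":0}

```text
time_s: 13.15
position: [0.6135, -0.2664, 0.2746]
tool_rot: [[0.053, 0.999, 0.001], [0.999, -0.053, -0.001], [-0.0, 0.001, -1.0]]
ft_force: [0.2, 0.5, -0.2]
grip_width: 0.0425
```

Run:
```python
from plan import *
s=env.observe(); print(s["position"],s["tool_rot"][:,2])
P,col=cloud("wrist"); cv2.imwrite("pics/i_wrist.png",col)
p,_=sel(P,(.616,-.267),.07,.19,.23); print([np.round(k,1) for k in cv2.minAreaRect(p[:,:2].astype(np.float32)*1000)],p[:,2].max())
t=p[p[:,2]>.205]; A=np.c_[t[:,1],np.ones(len(t))]; print("top slope deg",np.degrees(np.arctan(np.linalg.lstsq(A,t[:,2],rcond=None)[0][0])),len(t))
```

```text
[ 0.61350564 -0.26644071  0.27463008] [ 6.66998048e-04 -5.06342452e-04 -9.99999649e-01]
[array([ 614.3, -267.7]), array([55.9, 12. ]), np.float64(87.5)] 0.2185056247742798
top slope deg -4.465824546809264 1640
```

View pics/i_wrist.png

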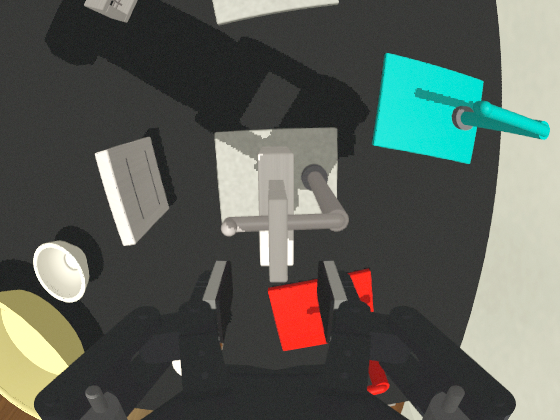

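The top edge slopes by 4.5°, leaning towards +y, so the tilt is confirmed. Regripping.

Call:
play_rows:
  commands:
    - {"grip":0,"x":0,"y":0.001,"z":0.0225,"rx":0,"ry":0,"rz":0}
    - {"grip":0,"x":0,"y":0,"z":0.0225,"rx":0,"ry":0,"rz":0}
    - {"grip":0,"x":0,"y":0,"z":0.0225,"rx":0,"ry":0,"rz":0}
    - {"grip":0,"x":0,"y":0,"z":0,"rx":0,"ry":0,"rz":0}
    - {"grip":1,"x":0,"y":0,"z":0,"rx":0,"ry":0,"rz":0}
    - {"grip":1,"x":0,"y":0,"z":0,"rx":0,"ry":0,"rz":0}
    - {"grip":1,"x":0,"y":0,"z":0,"rx":0,"ry":0,"rz":0}
    - {"grip":1,"x":0,"y":0,"z":0,"rx":0,"ry":0,"rz":0}
    - {"grip":1,"x":0,"y":0,"z":-0.002,"rx":0,"ry":0,"rz":0}
    - {"grip":1,"x":-0.001,"y":0,"z":0,"rx":0,"ry":0.035,"rz":0}
    - {"grip":1,"x":-0.001,"y":0,"z":0,"rx":0,"ry":0.033,"rz":0}
    - {"grip":1,"x":0,"y":0,"z":0,"rx":0,"ry":0,"rz":0}
  squeeze: 70

```text
time_s: 14.7
position: [0.6146, -0.2691, 0.2096]
tool_rot: [[0.053, 0.999, 0.005], [0.996, -0.053, 0.067], [0.067, 0.002, -0.998]]
ft_force: [-1.1, -2.0, 3.1]
grip_width: 0.0103
```

```bash
cat > tilt.py <<'E'
from plan import *
def tilt(c,xy=(.616,-.27),fr=(.035,.13),ztop=.25,r=.075):
    # tilt via side edges of frame: y-extents by z
    P,col=cloud(c); p,m=sel(P,xy,r,fr[0],ztop); 
    out=[]
    zs=np.arange(fr[0],fr[1],.008)
    for z in zs:
        q=p[(p[:,2]>=z)&(p[:,2]<z+.008)&(p[:,0]<xy[0]+.02)]
        if len(q)>8: out.append((z+.004,np.percentile(q[:,1],3),np.percentile(q[:,1],97)))
    o=np.array(out); 
    k=[np.degrees(np.arctan(np.polyfit(o[:,0],o[:,i],1)[0])) for i in (1,2)]
    print(c,"dy/dz deg at -y edge,+y edge",np.round(k,2),"mid y",np.round(o[:,1:].mean(),4)); return col
E
python3 - <<'E'
from tilt import *
s=env.observe(); print(s["position"],s["ft_force"],s["grip_width"])
for c in ["scene","side"]: tilt(c)
E
```

```text
[ 0.6146091  -0.26911466  0.20959016] [-1.06733754 -1.97428521  3.09508838] 0.010293720552554717
scene dy/dz deg at -y edge,+y edge [-2.91  0.17] mid y -0.2679
side dy/dz deg at -y edge,+y edge [-0.36  1.61] mid y -0.275
```

Call:
play_rows:
  commands:
    - {"grip":1,"x":0,"y":0,"z":-0.002,"rx":0,"ry":0,"rz":0}
    - {"grip":1,"x":0,"y":0,"z":-0.002,"rx":0,"ry":0,"rz":0}
    - {"grip":1,"x":0,"y":0,"z":0,"rx":0,"ry":0,"rz":0}
    - {"grip":1,"x":0,"y":0,"z":0,"rx":0,"ry":0,"rz":0}

```text
time_s: 15.3
position: [0.6147, -0.2683, 0.2133]
tool_rot: [[0.052, 0.999, 0.004], [0.996, -0.052, 0.067], [0.067, 0.001, -0.998]]
ft_force: [-0.6, -0.9, -3.0]
grip_width: 0.0103
```

Run:
```python
from tilt import *
s=env.observe(); print(s["position"],s["ft_force"],s["tool_rot"][:,2])
for c in ["scene","side"]: 
    col=tilt(c); cv2.imwrite(f"pics/j_{c}.png",cv2.resize(col[190:270,130:230] if c=="scene" else col[170:280,330:420],None,fx=7,fy=7 if c=="scene" else 5.4,interpolation=cv2.INTER_CUBIC))
P,col=cloud("wrist"); cv2.imwrite("pics/j_wrist.png",col[100:420,140:420])
p,_=sel(P,(.616,-.267),.07,.05,.23); print([np.round(k,1) for k in cv2.minAreaRect(p[:,:2].astype(np.float32)*1000)],p[:,2].max())
```

```text
[ 0.61465059 -0.26828313  0.21327229] [-0.59804209 -0.90395749 -3.02077766] [ 0.00434156  0.06729544 -0.99772365]
scene dy/dz deg at -y edge,+y edge [-2.49  0.13] mid y -0.2668
side dy/dz deg at -y edge,+y edge [-0.56  1.07] mid y -0.2737
[array([ 623.8, -263.1]), array([76.2, 88.5]), np.float64(54.4)] 0.2299975107265968
```

View pics/j_scene.png

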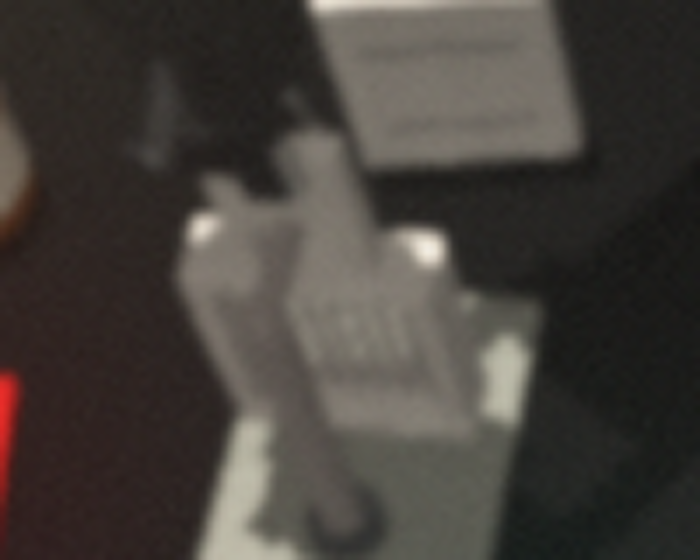

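View pics/j_side.png

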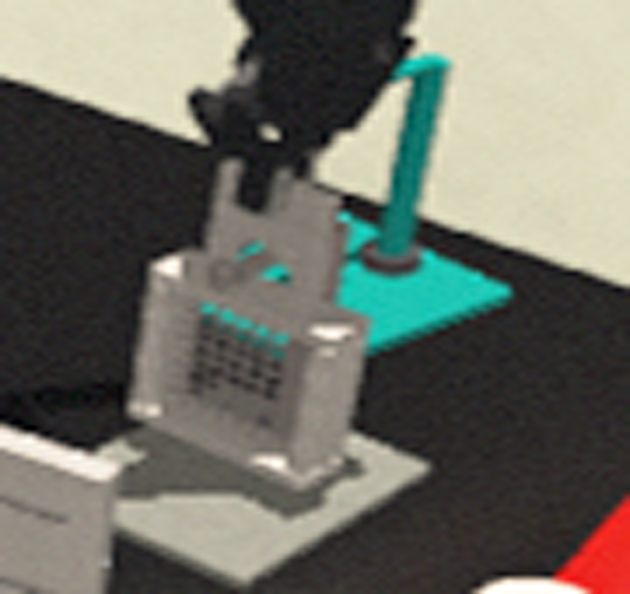

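View pics/j_wrist.png

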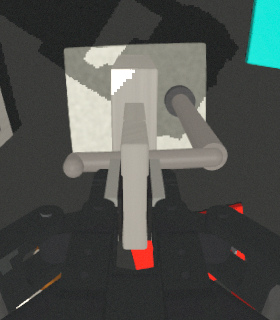

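Call:
play_rows:
  commands:
    - {"grip":1,"x":-0.002,"y":0,"z":0,"rx":0,"ry":0,"rz":0}
    - {"grip":1,"x":0,"y":0,"z":0.002,"rx":0,"ry":0,"rz":0}
    - {"grip":1,"x":0,"y":0,"z":0,"rx":0,"ry":0,"rz":0}
    - {"grip":1,"x":0,"y":0,"z":0,"rx":0,"ry":0,"rz":0}

```text
time_s: 15.95
position: [0.6146, -0.2704, 0.2114]
tool_rot: [[0.052, 0.999, 0.005], [0.996, -0.052, 0.067], [0.067, 0.001, -0.998]]
ft_force: [0.4, 0.0, -2.9]
grip_width: 0.0102
```

Call:
play_rows:
  commands:
    - {"grip":1,"x":0,"y":0,"z":0.001,"rx":0,"ry":0,"rz":0}
    - {"grip":1,"x":0,"y":0,"z":0,"rx":0,"ry":0,"rz":0}

```text
time_s: 16.2
position: [0.6146, -0.2703, 0.2104]
tool_rot: [[0.052, 0.999, 0.005], [0.996, -0.052, 0.067], [0.067, 0.001, -0.998]]
ft_force: [0.4, -0.2, -3.0]
grip_width: 0.0105
```

Call:
play_rows:
  commands:
    - {"grip":1,"x":0,"y":0,"z":0.0006,"rx":0,"ry":0,"rz":0}
    - {"grip":1,"x":0,"y":0,"z":0,"rx":0,"ry":0,"rz":0}

```text
time_s: 16.45
position: [0.6146, -0.2703, 0.2098]
tool_rot: [[0.052, 0.999, 0.005], [0.996, -0.052, 0.067], [0.067, 0.001, -0.998]]
ft_force: [-0.4, 0.9, -2.9]
grip_width: 0.0102
```

Call:
play_rows:
  commands:
    - {"grip":1,"x":0,"y":0,"z":0.0006,"rx":0,"ry":0,"rz":0}
    - {"grip":1,"x":0,"y":0,"z":0,"rx":0,"ry":0,"rz":0}

```text
time_s: 16.7
position: [0.6146, -0.2703, 0.2096]
tool_rot: [[0.052, 0.999, 0.005], [0.996, -0.052, 0.066], [0.067, 0.002, -0.998]]
ft_force: [-0.1, 0.3, 0.3]
grip_width: 0.0104
```

Call:
play_rows:
  commands:
    - {"grip":1,"x":0,"y":0,"z":0.0006,"rx":0,"ry":0,"rz":0}
    - {"grip":1,"x":0,"y":0,"z":0,"rx":0,"ry":0,"rz":0}

```text
time_s: 16.95
position: [0.6146, -0.2703, 0.2094]
tool_rot: [[0.052, 0.999, 0.006], [0.996, -0.052, 0.066], [0.066, 0.002, -0.998]]
ft_force: [-2.1, 0.5, 5.5]
grip_width: 0.0105
```

Call:
play_rows:
  commands:
    - {"grip":1,"x":0,"y":0,"z":-0.0006,"rx":0,"ry":0,"rz":0}
    - {"grip":0.5,"x":0,"y":0,"z":0,"rx":0,"ry":0,"rz":0}
    - {"grip":0.3,"x":0,"y":0,"z":0,"rx":0,"ry":0,"rz":0}
    - {"grip":0.2,"x":0,"y":0,"z":0,"rx":0,"ry":0,"rz":0}
    - {"grip":0.2,"x":0,"y":0,"z":-0.01,"rx":0,"ry":0,"rz":0}
    - {"grip":0.2,"x":0,"y":0,"z":-0.03,"rx":0,"ry":-0.03,"rz":0}
    - {"grip":0.2,"x":0,"y":0,"z":-0.03,"rx":0,"ry":-0.037,"rz":0}
    - {"grip":0,"x":0,"y":0,"z":0,"rx":0,"ry":0,"rz":0}

```text
time_s: 17.95
position: [0.6149, -0.274, 0.2825]
tool_rot: [[0.052, 0.999, 0.006], [0.999, -0.052, -0.004], [-0.003, 0.007, -1.0]]
ft_force: [0.7, -0.4, 0.5]
grip_width: 0.0427
```

```bash
cat >> tilt.py <<'E'
def topslope(xy=(.616,-.267),z0=.205):
    P,col=cloud("wrist")
    p,_=sel(P,xy,.07,z0-.012,z0+.03); print([np.round(k,1) for k in cv2.minAreaRect(p[:,:2].astype(np.float32)*1000)],p[:,2].max())
    t=p[p[:,2]>z0]; A=np.c_[t[:,1],np.ones(len(t))]; print("top slope deg",np.degrees(np.arctan(np.linalg.lstsq(A,t[:,2],rcond=None)[0][0])),len(t))
    return col
E
python3 - <<'E'
from tilt import *
s=env.observe(); print(s["position"],s["ft_force"],s["tool_rot"][:,2])
cv2.imwrite("pics/k_wrist.png",topslope())
tilt("side");tilt("scene")
E
```

```text
[ 0.61490165 -0.27400823  0.28252766] [ 0.71714296 -0.38165925  0.52662632] [ 0.0063861  -0.00351278 -0.99997344]
[array([ 613.3, -271.2]), array([56., 12.]), np.float64(88.0)] 0.21735518791510752
top slope deg -1.0367073156912012 1529
side dy/dz deg at -y edge,+y edge [-0.47  0.89] mid y -0.2754
scene dy/dz deg at -y edge,+y edge [-2.16  0.33] mid y -0.2685
```

View pics/k_wrist.png

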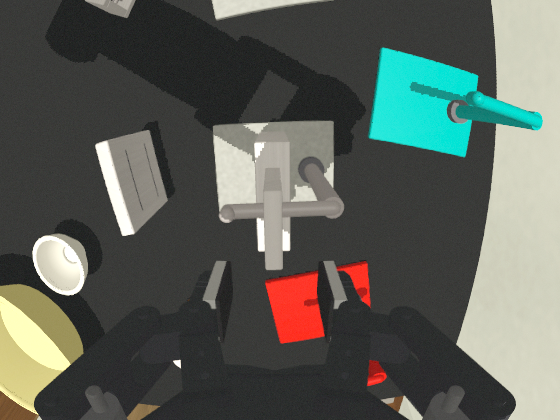

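The tall sieve is now upright, about 1° off at most. Next, the short sieve at (442.4, 0.8), yaw -27.5°.

Run:
```python
from plan import *
e=plan([(.4424,.0008,.23,-27.5)],0,vmax=.055)
e=plan([(.4424,.0008,.136,-27.5)],0,vmax=.032,start=e)
```

```text
6 rows
[{"grip": 0, "x": 0.0442, "y": -0.031, "z": 0.0081, "rx": 0, "ry": 0, "rz": 0.0713}, {"grip": 0, "x": 0.0419, "y": -0.034, "z": 0.0081, "rx": 0, "ry": 0, "rz": 0.0713}, {"grip": 0, "x": 0.0394, "y": -0.0369, "z": 0.0081, "rx": 0, "ry": 0, "rz": 0.0713}, {"grip": 0, "x": 0.0367, "y": -0.0397, "z": 0.008, "rx": 0, "ry": 0, "rz": 0.0713}, {"grip": 0, "x": 0.0337, "y": -0.0421, "z": 0.008, "rx": 0, "ry": 0, "rz": 0.0713}, {"grip": 0, "x": 0.0307, "y": -0.0445, "z": 0.0081, "rx": 0, "ry": 0, "rz": 0.0713}]
3 rows
[{"grip": 0, "x": 0, "y": 0, "z": 0.0313, "rx": 0, "ry": 0, "rz": 0}, {"grip": 0, "x": 0, "y": 0, "z": 0.0313, "rx": 0, "ry": 0, "rz": 0}, {"grip": 0, "x": 0, "y": 0, "z": 0.0314, "rx": 0, "ry": 0, "rz": 0}]
```

Call:
play_rows:
  commands:
    - {"grip":0,"x":0.0442,"y":-0.031,"z":0.008,"rx":0,"ry":0,"rz":0.0713}
    - {"grip":0,"x":0.0419,"y":-0.034,"z":0.008,"rx":0,"ry":0,"rz":0.0713}
    - {"grip":0,"x":0.0394,"y":-0.037,"z":0.008,"rx":0,"ry":0,"rz":0.0713}
    - {"grip":0,"x":0.0367,"y":-0.04,"z":0.008,"rx":0,"ry":0,"rz":0.0713}
    - {"grip":0,"x":0.0337,"y":-0.042,"z":0.008,"rx":0,"ry":0,"rz":0.0713}
    - {"grip":0,"x":0.0307,"y":-0.0445,"z":0.008,"rx":0,"ry":0,"rz":0.0713}
    - {"grip":0,"x":0,"y":0,"z":0,"rx":0,"ry":0,"rz":0}
    - {"grip":0,"x":0,"y":0,"z":0,"rx":0,"ry":0,"rz":0}

```text
time_s: 19.1
position: [0.4426, 0.0005, 0.2306]
tool_rot: [[0.461, 0.887, 0.001], [0.887, -0.461, -0.0], [0.0, 0.001, -1.0]]
ft_force: [0.8, 0.7, -0.5]
grip_width: 0.0424
```

Run:
```python
from tilt import *
s=env.observe(); print(s["position"],s["tool_rot"][:,2])
topslope((.4424,0),.138)
tilt("side");tilt("scene")
plan([(.4424,.0008,.136,-27.5)],0,vmax=.032)
```

```text
[0.44262268 0.00045923 0.23063019] [ 1.03041754e-03 -4.44528320e-05 -9.99999468e-01]
[array([442.7,   0.9]), array([55.9, 11.8]), np.float64(62.4)] 0.14709075524611304
top slope deg -0.4435204314513603 1265
side dy/dz deg at -y edge,+y edge [-0.42  0.34] mid y -0.2757
scene dy/dz deg at -y edge,+y edge [-2.84  0.59] mid y -0.2687
3 rows
[{"grip": 0, "x": 0, "y": 0, "z": 0.0315, "rx": 0, "ry": 0, "rz": 0}, {"grip": 0, "x": 0, "y": 0, "z": 0.0316, "rx": 0, "ry": 0, "rz": 0}, {"grip": 0, "x": 0, "y": 0, "z": 0.0315, "rx": 0, "ry": 0, "rz": -0.0004}]
```

Call:
play_rows:
  commands:
    - {"grip":0,"x":0,"y":0,"z":0.0315,"rx":0,"ry":0,"rz":0}
    - {"grip":0,"x":0,"y":0,"z":0.0315,"rx":0,"ry":0,"rz":0}
    - {"grip":0,"x":0,"y":0,"z":0.0315,"rx":0,"ry":0,"rz":0}
    - {"grip":0,"x":0,"y":0,"z":0,"rx":0,"ry":0,"rz":0}
    - {"grip":1,"x":0,"y":0,"z":0,"rx":0,"ry":0,"rz":0}
    - {"grip":1,"x":0,"y":0,"z":0,"rx":0,"ry":0,"rz":0}
    - {"grip":1,"x":0,"y":0,"z":0,"rx":0,"ry":0,"rz":0}
    - {"grip":1,"x":0,"y":0,"z":0,"rx":0,"ry":0,"rz":0}
  squeeze: 70

```text
time_s: 20.25
position: [0.4434, 0.0004, 0.1377]
tool_rot: [[0.462, 0.887, 0.005], [0.887, -0.462, -0.001], [0.001, 0.005, -1.0]]
ft_force: [0.4, -0.7, 6.6]
grip_width: 0.0109
```

Run:
```python
from plan import *
a=np.radians(7.5); m=np.array([.6185,-.0055]); d=np.array([np.cos(a),np.sin(a)])
q=m-.078*d; print(q)
e=plan([(.4426,.0005,.23,-20),(*(q),.235,7.5),(*q,.184,7.5)],1,vmax=.045)
```

```text
[ 0.5411673  -0.01568104]
8 rows
[{"grip": 1, "x": 0, "y": 0, "z": -0.0308, "rx": 0.0016, "ry": 0, "rz": -0.0436}, {"grip": 1, "x": 0, "y": 0, "z": -0.0307, "rx": 0.0016, "ry": 0, "rz": -0.0436}, {"grip": 1, "x": 0, "y": 0, "z": -0.0308, "rx": 0.0015, "ry": 0, "rz": -0.0436}, {"grip": 1, "x": 0.0062, "y": 0.0327, "z": -0.0017, "rx": 0, "ry": 0, "rz": -0.16}, {"grip": 1, "x": 0.0009, "y": 0.0333, "z": -0.0016, "rx": 0, "ry": 0, "rz": -0.16}, {"grip": 1, "x": -0.0045, "y": 0.033, "z": -0.0017, "rx": 0, "ry": 0, "rz": -0.1599}, {"grip": 1, "x": 0, "y": 0, "z": 0.0255, "rx": 0, "ry": 0, "rz": 0}, {"grip": 1, "x": 0, "y": 0, "z": 0.0255, "rx": 0, "ry": 0, "rz": 0}]
```

Call:
play_rows:
  commands:
    - {"grip":1,"x":0,"y":0,"z":-0.03,"rx":0,"ry":0,"rz":-0.0436}
    - {"grip":1,"x":0,"y":0,"z":-0.03,"rx":0.002,"ry":0,"rz":-0.0436}
    - {"grip":1,"x":0,"y":0,"z":-0.03,"rx":0.002,"ry":0,"rz":-0.0436}
    - {"grip":1,"x":0.0062,"y":0.0327,"z":-0.0015,"rx":0,"ry":0,"rz":-0.16}
    - {"grip":1,"x":0.001,"y":0.0333,"z":-0.0015,"rx":0,"ry":0,"rz":-0.16}
    - {"grip":1,"x":-0.0045,"y":0.033,"z":-0.0015,"rx":0,"ry":0,"rz":-0.16}
    - {"grip":1,"x":0,"y":0,"z":0,"rx":0,"ry":0,"rz":0}
    - {"grip":1,"x":0,"y":0,"z":0,"rx":0,"ry":0,"rz":0}

```text
time_s: 21.25
position: [0.5402, -0.0151, 0.2304]
tool_rot: [[-0.129, 0.992, -0.004], [0.992, 0.129, 0.002], [0.002, -0.003, -1.0]]
ft_force: [-0.5, 0.6, -3.1]
grip_width: 0.0105
```

Run:
```python
from plan import *
s=env.observe(); print(s["position"],s["ft_force"],s["tool_rot"][:,2],np.degrees(np.arctan2(s["tool_rot"][1,1],s["tool_rot"][0,1])))
def rect(p): return [np.round(k,1).tolist() for k in cv2.minAreaRect(p[:,:2].astype(np.float32)*1000)]
for c in ["wrist","scene","side"]:
    P,col=cloud(c); cv2.imwrite(f"pics/l_{c}.png",col)
    p,_=sel(P,(.62,-.005),.07,.115,.15); p=p[p[:,0]>.565]
    if len(p): 
        print(c,"peg",rect(p))
        # axis: midline of peg for x in bins
        for x in (.59,.61,.63):
            q=p[(abs(p[:,0]-x)<.01)]; print("   ",x,len(q),q[:,1].min().round(4),q[:,1].max().round(4)) if len(q) else 0
    q,_=sel(P,(.62,-.005),.12,.006,.016); print(c,"base",len(q),rect(q) if len(q)>10 else 0)
    f,_=sel(P,s["position"][:2],.065,.08,.165); 
    if len(f)>10: print(c,"frame",rect(f))
```

```text
[ 0.54022397 -0.01511888  0.23042505] [-0.52511293  0.62291216 -3.14471937] [-0.00361816  0.00173838 -0.99999194] 7.4190896792869685
wrist peg [[623.3, -3.6], [97.8, 18.2], 5.4]
    0.59 380 -0.0167 -0.0033
    0.61 378 -0.0131 -0.0006
    0.63 356 -0.0104 0.0025
wrist base 9405 [[619.3, -6.2], [149.3, 120.5], 8.4]
wrist frame [[562.1, 5.1], [81.3, 67.8], 7.4]
scene peg [[626.4, -3.7], [97.8, 16.5], 5.9]
    0.59 33 -0.0161 -0.0038
    0.61 24 -0.0117 0.0002
    0.63 29 -0.0106 0.0014
scene base 1526 [[615.2, -13.6], [217.1, 187.2], 75.7]
scene frame [[564.1, -11.7], [81.6, 99.0], 5.1]
side peg [[626.8, -8.6], [90.4, 13.4], 2.9]
    0.59 4 -0.0168 -0.0105
    0.61 10 -0.0158 -0.007
    0.63 14 -0.0134 -0.0036
side base 661 [[619.2, -10.3], [156.4, 122.0], 8.4]
side frame [[561.6, -15.0], [82.4, 103.5], 8.7]
```

View pics/l_wrist.png

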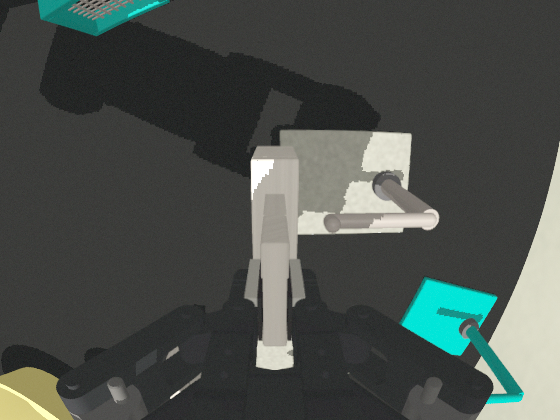

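Call:
play_rows:
  commands:
    - {"grip":1,"x":-0.002,"y":0,"z":0.015,"rx":-0.003,"ry":0,"rz":-0.017}
    - {"grip":1,"x":0,"y":0,"z":0.03,"rx":0,"ry":0,"rz":0}
    - {"grip":1,"x":0,"y":0,"z":0,"rx":0,"ry":0,"rz":0}
    - {"grip":1,"x":0,"y":0,"z":0,"rx":0,"ry":0,"rz":0}

```text
time_s: 21.9
position: [0.5416, -0.0173, 0.1868]
tool_rot: [[-0.147, 0.989, 0.002], [0.989, 0.147, 0.001], [0.001, 0.002, -1.0]]
ft_force: [0.9, -0.0, -2.0]
grip_width: 0.0107
```

Run:
```python
from plan import *
s=env.observe(); print(s["position"],s["ft_force"],s["tool_rot"][:,2],np.degrees(np.arctan2(s["tool_rot"][1,1],s["tool_rot"][0,1])))
for c in ["scene","side"]:
    P,col=cloud(c); cv2.imwrite(f"pics/m_{c}.png",cv2.resize(col[150:290,220:330] if c=="scene" else col[150:260,230:340],None,fx=5,fy=5 if c=="side" else 4.2,interpolation=cv2.INTER_CUBIC))
    f,_=sel(P,s["position"][:2],.065,.03,.115); f=f[f[:,0]<.565]; print(c,np.percentile(f[:,1],[1,99]),f[:,2].min())
plan([(.6185,-.0056,.1835,8.4)],1,vmax=.014)
```

```text
[ 0.54158258 -0.01734185  0.18683254] [ 0.92532912 -0.02680857 -2.04013237] [ 0.00224847  0.00146138 -0.9999964 ] 8.461698980864774
scene [-0.0618802   0.03347854] 0.04584469777287625
side [-0.07192524  0.02467463] 0.04868105822425084
6 rows
[{"grip": 1, "x": 0, "y": 0.0129, "z": 0.0006, "rx": 0.0005, "ry": 0, "rz": 0}, {"grip": 1, "x": 0, "y": 0.013, "z": 0.0006, "rx": 0.0005, "ry": 0, "rz": 0}, {"grip": 1, "x": 0, "y": 0.0129, "z": 0.0006, "rx": 0.0005, "ry": 0, "rz": 0}, {"grip": 1, "x": 0, "y": 0.013, "z": 0.0006, "rx": 0.0005, "ry": 0, "rz": 0}, {"grip": 1, "x": 0, "y": 0.0129, "z": 0.0006, "rx": 0.0005, "ry": 0, "rz": 0}, {"grip": 1, "x": 0, "y": 0.013, "z": 0.0006, "rx": 0.0005, "ry": 0, "rz": 0}]
```

View pics/m_side.png

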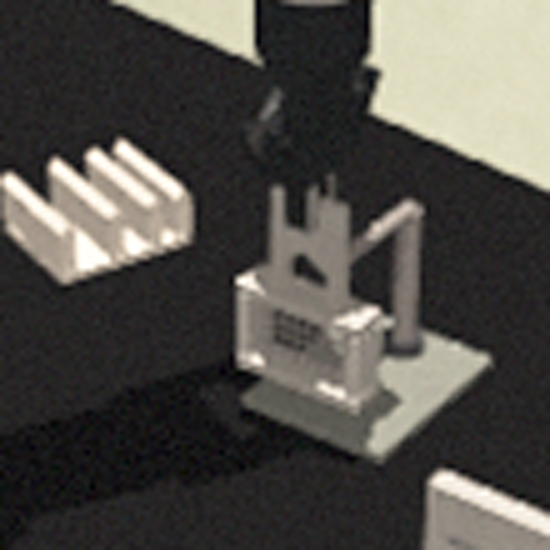

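The side crop shows the short sieve upright in front of the peg, with the eye at (308,268). I'll slide it on.

Call:
play_rows:
  commands:
    - {"grip":1,"x":0,"y":0,"z":0.002,"rx":0,"ry":0,"rz":0}
    - {"grip":1,"x":0,"y":0.013,"z":0,"rx":0,"ry":0,"rz":0}
    - {"grip":1,"x":0,"y":0.013,"z":0,"rx":0,"ry":0,"rz":0}
    - {"grip":1,"x":0,"y":0.013,"z":0,"rx":0,"ry":0,"rz":0}
    - {"grip":1,"x":0,"y":0.013,"z":0,"rx":0,"ry":0,"rz":0}
    - {"grip":1,"x":0,"y":0.013,"z":0,"rx":0,"ry":0,"rz":0}
    - {"grip":1,"x":0,"y":0.013,"z":0,"rx":0,"ry":0,"rz":0}
    - {"grip":1,"x":0,"y":0,"z":0,"rx":0,"ry":0,"rz":0}
    - {"grip":1,"x":0,"y":0,"z":0,"rx":0,"ry":0,"rz":0}

```text
time_s: 23.12
position: [0.6183, -0.0057, 0.1834]
tool_rot: [[-0.147, 0.989, -0.0], [0.989, 0.147, 0.002], [0.002, 0.0, -1.0]]
ft_force: [-1.1, -0.3, -2.4]
grip_width: 0.0105
```

Run:
```python
from tilt import *
s=env.observe(); print(s["position"],s["ft_force"],s["tool_rot"][:,2])
for c in ["scene","side"]:
    P,col=cloud(c); cv2.imwrite(f"pics/n_{c}.png",cv2.resize(col[150:290,220:330] if c=="scene" else col[150:260,230:340],None,fx=5,fy=5 if c=="side" else 4.2,interpolation=cv2.INTER_CUBIC))
    tilt(c,(.6185,-.0056),(.03,.11),.2)
```

```text
[ 0.61825378 -0.00571098  0.18340281] [-1.05446167 -0.33438584 -2.43636784] [-1.22674017e-04  1.97420983e-03 -9.99998044e-01]
scene dy/dz deg at -y edge,+y edge [0.44 4.5 ] mid y 0.0012
side dy/dz deg at -y edge,+y edge [-2.86 -4.03] mid y -0.0109
```

View pics/n_side.png

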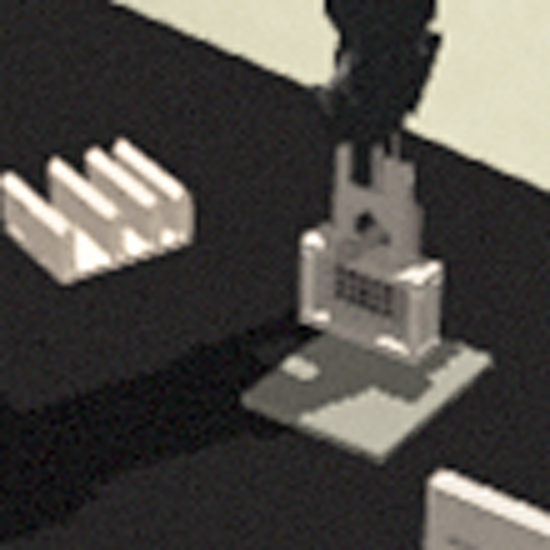

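The peg is through the eye at (365,235) in the crop. Lowering.

Call:
play_rows:
  commands:
    - {"grip":1,"x":0,"y":0,"z":0.006,"rx":0,"ry":0,"rz":0}
    - {"grip":1,"x":0,"y":0,"z":0.006,"rx":0,"ry":0,"rz":0}
    - {"grip":1,"x":0,"y":0,"z":0.0015,"rx":0,"ry":0,"rz":0}
    - {"grip":1,"x":0,"y":0,"z":0,"rx":0,"ry":0,"rz":0}
    - {"grip":1,"x":0,"y":0,"z":0,"rx":0,"ry":0,"rz":0}

```text
time_s: 23.95
position: [0.6185, -0.0058, 0.1704]
tool_rot: [[-0.147, 0.989, 0.001], [0.989, 0.147, 0.002], [0.002, 0.001, -1.0]]
ft_force: [0.5, -0.5, -1.9]
grip_width: 0.0105
```

Call:
play_rows:
  commands:
    - {"grip":1,"x":0,"y":0,"z":0.0006,"rx":0,"ry":0,"rz":0}
    - {"grip":1,"x":0,"y":0,"z":0,"rx":0,"ry":0,"rz":0}

```text
time_s: 24.2
position: [0.6184, -0.0058, 0.1696]
tool_rot: [[-0.147, 0.989, 0.001], [0.989, 0.147, 0.002], [0.002, 0.001, -1.0]]
ft_force: [-0.4, -0.3, -2.1]
grip_width: 0.0107
```

Call:
play_rows:
  commands:
    - {"grip":1,"x":0,"y":0,"z":0.0006,"rx":0,"ry":0,"rz":0}
    - {"grip":1,"x":0,"y":0,"z":0,"rx":0,"ry":0,"rz":0}

```text
time_s: 24.45
position: [0.6184, -0.0058, 0.1689]
tool_rot: [[-0.147, 0.989, 0.001], [0.989, 0.147, 0.002], [0.002, 0.001, -1.0]]
ft_force: [-0.6, -0.8, -2.5]
grip_width: 0.0104
```

Call:
play_rows:
  commands:
    - {"grip":1,"x":0,"y":0,"z":0.0006,"rx":0,"ry":0,"rz":0}
    - {"grip":1,"x":0,"y":0,"z":0,"rx":0,"ry":0,"rz":0}

```text
time_s: 24.7
position: [0.6185, -0.0058, 0.1686]
tool_rot: [[-0.147, 0.989, 0.001], [0.989, 0.147, 0.002], [0.001, 0.001, -1.0]]
ft_force: [-0.3, -0.1, -1.3]
grip_width: 0.0105
```

Call:
play_rows:
  commands:
    - {"grip":1,"x":0,"y":0,"z":0.0006,"rx":0,"ry":0,"rz":0}
    - {"grip":1,"x":0,"y":0,"z":0,"rx":0,"ry":0,"rz":0}

```text
time_s: 24.95
position: [0.6186, -0.0059, 0.1684]
tool_rot: [[-0.147, 0.989, 0.002], [0.989, 0.147, 0.001], [0.001, 0.002, -1.0]]
ft_force: [-0.5, 0.5, 3.3]
grip_width: 0.0102
```

Call:
play_rows:
  commands:
    - {"grip":1,"x":0,"y":0,"z":-0.0006,"rx":0,"ry":0,"rz":0}
    - {"grip":0.5,"x":0,"y":0,"z":0,"rx":0,"ry":0,"rz":0}
    - {"grip":0.3,"x":0,"y":0,"z":0,"rx":0,"ry":0,"rz":0}
    - {"grip":0.2,"x":0,"y":0,"z":0,"rx":0,"ry":0,"rz":0}
    - {"grip":0.2,"x":0,"y":0,"z":-0.01,"rx":0,"ry":0,"rz":0}
    - {"grip":0.2,"x":0,"y":0,"z":-0.03,"rx":0,"ry":0,"rz":0}
    - {"grip":0.2,"x":0,"y":0,"z":-0.04,"rx":0,"ry":0,"rz":0}
    - {"grip":0,"x":0,"y":0,"z":0,"rx":0,"ry":0,"rz":0}

```text
time_s: 25.95
position: [0.6194, -0.006, 0.2524]
tool_rot: [[-0.147, 0.989, 0.008], [0.989, 0.147, 0.0], [-0.001, 0.008, -1.0]]
ft_force: [0.4, -0.1, -0.6]
grip_width: 0.0429
```

Run:
```python
from tilt import *
s=env.observe(); print(s["position"],s["ft_force"],s["tool_rot"][:,2])
cv2.imwrite("pics/o_wrist.png",topslope((.6185,-.0056),.165))
for c in ["scene","side"]:
    P,col=cloud(c); cv2.imwrite(f"pics/o_{c}.png",cv2.resize(col[150:290,220:330] if c=="scene" else col[150:260,230:340],None,fx=5,fy=5 if c=="side" else 4.2,interpolation=cv2.INTER_CUBIC))
    p,_=sel(P,(.6185,-.0056),.07,.15,.2); print(c,"top",cv2.minAreaRect(p[:,:2].astype(np.float32)*1000)[0]); p,m=sel(P,(.6185,-.0056),.07,.03,.07); p=p[p[:,0]<.634]; print("bot",cv2.minAreaRect(p[:,:2].astype(np.float32)*1000))
```

```text
[ 0.61939472 -0.00602918  0.25239456] [ 0.42526178 -0.13947039 -0.59354494] [ 7.82943833e-03  4.13548419e-04 -9.99969264e-01]
[array([ 6.168e+02, -4.000e-01]), array([11.9, 54.5]), np.float64(8.2)] 0.17914005976537795
top slope deg -6.442554295720572 1432
scene top (618.5882568359375, -0.9450416564941406)
bot ((619.7886962890625, -13.78250503540039), (27.937213897705078, 101.39447784423828), 1.0976272821426392)
side top (618.9766235351562, -4.64918327331543)
bot ((615.698486328125, -18.936908721923828), (33.15030288696289, 108.51627349853516), 5.934336185455322)
```

View pics/o_wrist.png

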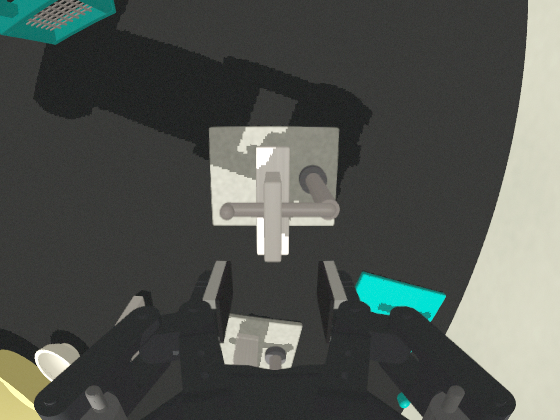

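View pics/o_side.png

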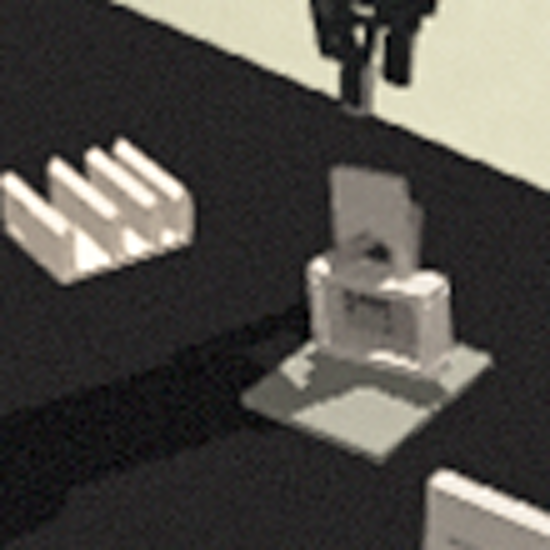

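The short sieve hangs with a 6.4° lean to the same side, so the eye came down about 2 mm too far to +y. I'll use the same fix: regrip, lift, turn upright, shift towards -y and lower again.

Call:
play_rows:
  commands:
    - {"grip":0,"x":0.003,"y":-0.002,"z":0.028,"rx":0.006,"ry":0,"rz":0}
    - {"grip":0,"x":0,"y":0,"z":0.028,"rx":0,"ry":0,"rz":0}
    - {"grip":0,"x":0,"y":0,"z":0.027,"rx":0,"ry":0,"rz":0}
    - {"grip":0,"x":0,"y":0,"z":0,"rx":0,"ry":0,"rz":0}
    - {"grip":1,"x":0,"y":0,"z":0,"rx":0,"ry":0,"rz":0}
    - {"grip":1,"x":0,"y":0,"z":0,"rx":0,"ry":0,"rz":0}
    - {"grip":1,"x":0,"y":0,"z":0,"rx":0,"ry":0,"rz":0}
    - {"grip":1,"x":0,"y":0,"z":0,"rx":0,"ry":0,"rz":0}
    - {"grip":1,"x":0,"y":0,"z":-0.003,"rx":0,"ry":0,"rz":0}
    - {"grip":1,"x":-0.002,"y":0,"z":-0.002,"rx":0,"ry":0.056,"rz":0}
    - {"grip":1,"x":-0.002,"y":0,"z":0,"rx":0,"ry":0.056,"rz":0}
    - {"grip":1,"x":-0.0015,"y":0,"z":0,"rx":0,"ry":0,"rz":0}
  squeeze: 70

```text
time_s: 27.6
position: [0.6161, -0.0091, 0.1693]
tool_rot: [[-0.145, 0.989, -0.024], [0.983, 0.146, 0.112], [0.114, -0.007, -0.993]]
ft_force: [0.4, 0.3, -3.8]
grip_width: 0.0102
```

```bash
cat >> tilt.py <<'E'
def tb(c,xy,bands,xm=.016):
    P,col=cloud(c); s=[]
    for z0,z1 in bands:
        p,m=sel(P,xy,.07,z0,z1); p=p[abs(p[:,0]-xy[0])<.03]; r=np.percentile(p[:,1],[1,99]); s.append((round(z0,3),(r*1000).round(1).tolist(),round(r.mean()*1000,1)))
    print(c,s); return col
E
python3 - <<'E'
from tilt import *
s=env.observe(); print(s["position"],s["ft_force"],s["tool_rot"][:,2])
for c in ["scene","side"]:
    col=tb(c,(.6185,-.0056),[(.03,.045),(.045,.06),(.06,.075),(.075,.09)]); cv2.imwrite(f"pics/q_{c}.png",cv2.resize(col[150:290,220:330] if c=="scene" else col[150:260,230:340],None,fx=5,fy=5 if c=="side" else 4.2,interpolation=cv2.INTER_CUBIC))
E
```

```text
[ 0.61613986 -0.00905051  0.16925177] [ 0.39279156  0.2819624  -3.80404486] [-0.02371025  0.11171843 -0.993457  ]
scene [(0.03, [-51.0, 41.6], np.float64(-4.7)), (0.045, [-51.8, 42.8], np.float64(-4.5)), (0.06, [-52.6, 42.6], np.float64(-5.0)), (0.075, [-53.1, 42.4], np.float64(-5.3))]
side [(0.03, [-59.7, 35.2], np.float64(-12.2)), (0.045, [-61.6, 35.8], np.float64(-12.9)), (0.06, [-59.6, 38.8], np.float64(-10.4)), (0.075, [-61.7, 37.6], np.float64(-12.1))]
```

View pics/q_side.png

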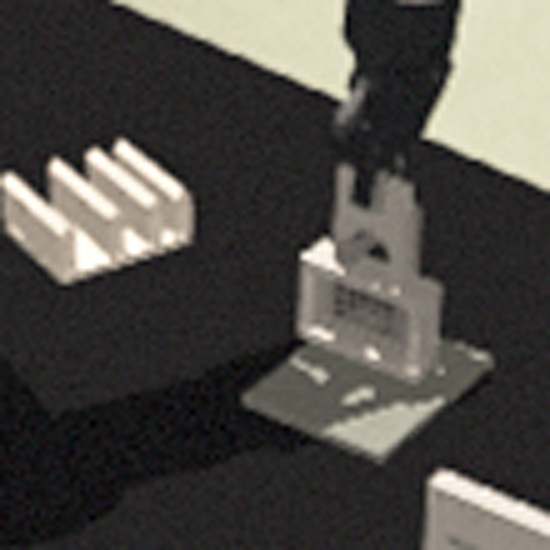

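View pics/q_scene.png

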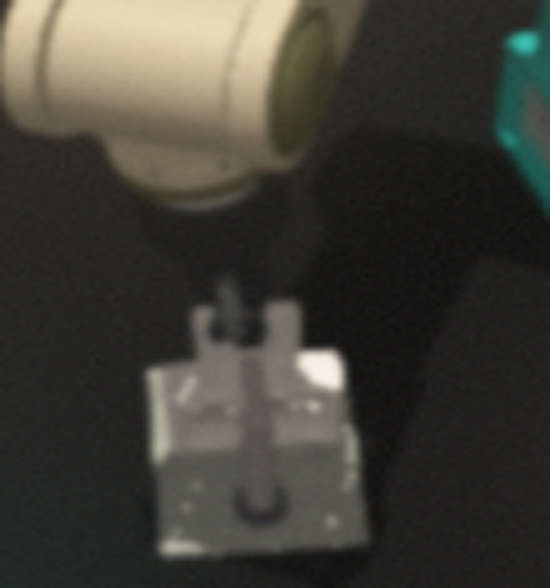

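Call:
play_rows:
  commands:
    - {"grip":1,"x":0,"y":0,"z":0.001,"rx":0,"ry":0,"rz":0}
    - {"grip":1,"x":0,"y":0,"z":0.001,"rx":0,"ry":0,"rz":0}
    - {"grip":1,"x":0,"y":0,"z":0,"rx":0,"ry":0,"rz":0}

```text
time_s: 28.08
position: [0.6164, -0.0081, 0.168]
tool_rot: [[-0.146, 0.989, -0.022], [0.983, 0.148, 0.111], [0.113, -0.005, -0.994]]
ft_force: [-0.7, 0.6, -3.4]
grip_width: 0.0105
```

Call:
play_rows:
  commands:
    - {"grip":1,"x":0,"y":0,"z":0.0007,"rx":0,"ry":0,"rz":0}
    - {"grip":1,"x":0,"y":0,"z":0,"rx":0,"ry":0,"rz":0}

```text
time_s: 28.32
position: [0.6165, -0.0082, 0.1674]
tool_rot: [[-0.146, 0.989, -0.022], [0.983, 0.147, 0.112], [0.114, -0.005, -0.994]]
ft_force: [0.5, -0.6, -2.8]
grip_width: 0.0103
```

Call:
play_rows:
  commands:
    - {"grip":1,"x":0,"y":0,"z":0.0007,"rx":0,"ry":0,"rz":0}
    - {"grip":1,"x":0,"y":0,"z":0,"rx":0,"ry":0,"rz":0}

```text
time_s: 28.58
position: [0.6165, -0.0082, 0.167]
tool_rot: [[-0.146, 0.989, -0.021], [0.983, 0.147, 0.111], [0.113, -0.005, -0.994]]
ft_force: [-0.4, 0.2, -1.1]
grip_width: 0.0108
```

Call:
play_rows:
  commands:
    - {"grip":1,"x":0,"y":0,"z":0.0003,"rx":0,"ry":0,"rz":0}
    - {"grip":1,"x":0,"y":0,"z":0,"rx":0,"ry":0,"rz":0}
    - {"grip":0.5,"x":0,"y":0,"z":0,"rx":0,"ry":0,"rz":0}
    - {"grip":0.3,"x":0,"y":0,"z":0,"rx":0,"ry":0,"rz":0}
    - {"grip":0.2,"x":0,"y":0,"z":0,"rx":0,"ry":0,"rz":0}
    - {"grip":0.2,"x":0,"y":0,"z":-0.01,"rx":0,"ry":0,"rz":0}
    - {"grip":0.2,"x":0,"y":0,"z":-0.03,"rx":0,"ry":-0.055,"rz":0}
    - {"grip":0.2,"x":0,"y":0,"z":-0.04,"rx":0,"ry":-0.056,"rz":0}
    - {"grip":0,"x":0,"y":0,"z":0,"rx":0,"ry":0,"rz":0}

```text
time_s: 29.7
position: [0.6188, -0.0146, 0.2502]
tool_rot: [[-0.148, 0.989, 0.002], [0.989, 0.148, 0.0], [-0.0, 0.002, -1.0]]
ft_force: [0.3, 1.0, -0.9]
grip_width: 0.0425
```

Run:
```python
from tilt import *
s=env.observe(); print(s["position"],s["ft_force"],s["tool_rot"][:,2])
cv2.imwrite("pics/r_wrist.png",topslope((.6185,-.0056),.165))
for c in ["scene","side"]:
    col=tb(c,(.6185,-.0056),[(.03,.045),(.045,.06),(.06,.075),(.15,.18)])
    col=tb(c,(.616,-.27),[(.035,.055),(.055,.075),(.075,.1),(.19,.22)])
    cv2.imwrite(f"pics/r_{c}.png",col)
```

```text
[ 0.61884606 -0.01462442  0.25020526] [ 0.25904161  0.99592547 -0.87009954] [ 1.89644779e-03  3.20153443e-05 -9.99998201e-01]
[array([615.6,  -7.6]), array([11.9, 55.9]), np.float64(7.8)] 0.17827320952260542
top slope deg 0.8701641532991582 1422
scene [(0.03, [-46.7, 46.7], np.float64(-0.0)), (0.045, [-49.0, 47.2], np.float64(-0.9)), (0.06, [-51.1, 45.5], np.float64(-2.8)), (0.15, [-33.8, 19.4], np.float64(-7.2))]
scene [(0.035, [-318.4, -219.8], np.float64(-269.1)), (0.055, [-319.5, -220.4], np.float64(-269.9)), (0.075, [-319.5, -220.1], np.float64(-269.8)), (0.19, [-298.3, -242.4], np.float64(-270.4))]
side [(0.03, [-56.7, 38.1], np.float64(-9.3)), (0.045, [-58.2, 41.2], np.float64(-8.5)), (0.06, [-57.9, 39.0], np.float64(-9.5)), (0.15, [-39.8, 15.2], np.float64(-12.3))]
side [(0.035, [-324.1, -225.0], np.float64(-274.6)), (0.055, [-324.4, -224.7], np.float64(-274.5)), (0.075, [-324.5, -226.2], np.float64(-275.4)), (0.19, [-301.5, -245.9], np.float64(-273.7))]
```

View pics/r_wrist.png

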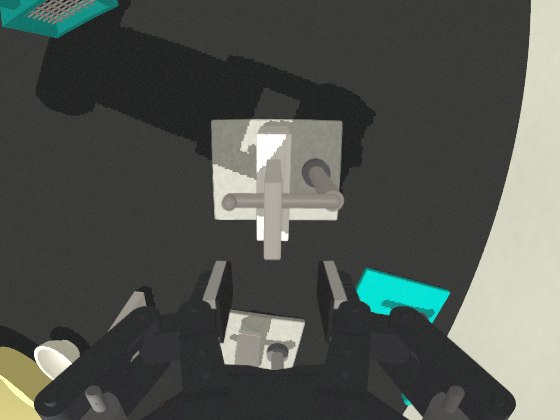

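Both sieves are now nearly straight: the tall one within about 0.5°, the short one about 1-2°. I'll recheck the short one later. Now the plate.

Run:
```python
from plan import *
plan([(.4556,-.2585,.215,8)],-0.2,vmax=.055)
```

```text
6 rows
[{"grip": -0.2, "x": -0.0362, "y": -0.0326, "z": 0.0051, "rx": -0.0012, "ry": -0.0006, "rz": 0.0013}, {"grip": -0.2, "x": -0.0362, "y": -0.0326, "z": 0.0051, "rx": -0.0012, "ry": -0.0006, "rz": 0.0013}, {"grip": -0.2, "x": -0.0363, "y": -0.0326, "z": 0.0051, "rx": -0.0012, "ry": -0.0006, "rz": 0.0013}, {"grip": -0.2, "x": -0.0363, "y": -0.0325, "z": 0.005, "rx": -0.0012, "ry": -0.0006, "rz": 0.0014}, {"grip": -0.2, "x": -0.0363, "y": -0.0324, "z": 0.005, "rx": -0.0012, "ry": -0.0007, "rz": 0.0013}, {"grip": -0.2, "x": -0.0364, "y": -0.0325, "z": 0.005, "rx": -0.0012, "ry": -0.0006, "rz": 0.0014}]
```

Call:
play_rows:
  commands:
    - {"grip":-0.2,"x":-0.0362,"y":-0.0326,"z":0.005,"rx":0,"ry":0,"rz":0}
    - {"grip":-0.2,"x":-0.0362,"y":-0.0326,"z":0.005,"rx":0,"ry":0,"rz":0}
    - {"grip":-0.2,"x":-0.0363,"y":-0.0326,"z":0.005,"rx":0,"ry":0,"rz":0}
    - {"grip":-0.2,"x":-0.0363,"y":-0.0325,"z":0.005,"rx":0,"ry":0,"rz":0}
    - {"grip":-0.2,"x":-0.0363,"y":-0.0325,"z":0.005,"rx":0,"ry":0,"rz":0.004}
    - {"grip":-0.2,"x":-0.0364,"y":-0.0325,"z":0.005,"rx":0,"ry":0,"rz":0.004}
    - {"grip":-0.2,"x":0,"y":0,"z":0,"rx":0,"ry":0,"rz":0}
    - {"grip":-0.2,"x":0,"y":0,"z":0,"rx":0,"ry":0,"rz":0}

```text
time_s: 30.95
position: [0.4565, -0.2586, 0.2161]
tool_rot: [[-0.139, 0.99, -0.006], [0.99, 0.139, 0.003], [0.004, -0.005, -1.0]]
ft_force: [0.1, 1.0, 0.7]
grip_width: 0.0513
```

Run:
```python
from tilt import *
s=env.observe(); print(s["position"],s["tool_rot"][:,2],s["grip_width"])
cv2.imwrite("pics/s_wrist.png",topslope((.4556,-.2585),.112))
for c in ["scene","side"]:
    P,col=cloud(c); cv2.imwrite(f"pics/s_{c}.png",cv2.resize(col[190:290,130:330] if c=="scene" else col[150:280,250:420],None,fx=4 if c=="scene" else 4.5,fy=5 if c=="scene" else 4.5,interpolation=cv2.INTER_CUBIC))
    tb(c,(.6185,-.0056),[(.03,.045),(.045,.06),(.06,.075),(.15,.18)])
plan([(.4556,-.2585,.106,8)],-.2,vmax=.035)
```

```text
[ 0.45649559 -0.25857357  0.21614751] [-0.00589705  0.00287278 -0.99997849] 0.05132283373196956
[array([ 453.7, -257.7]), array([ 16. , 100.1]), np.float64(7.9)] 0.1217720713110505
top slope deg -0.10269463208031071 2768
scene [(0.03, [-47.5, 46.6], np.float64(-0.4)), (0.045, [-48.8, 47.1], np.float64(-0.8)), (0.06, [-51.2, 45.5], np.float64(-2.8)), (0.15, [-33.6, 19.5], np.float64(-7.1))]
side [(0.03, [-56.8, 38.8], np.float64(-9.0)), (0.045, [-58.1, 40.3], np.float64(-8.9)), (0.06, [-58.1, 42.4], np.float64(-7.9)), (0.15, [-40.1, 16.1], np.float64(-12.0))]
4 rows
[{"grip": -0.2, "x": 0, "y": 0, "z": 0.0276, "rx": -0.0013, "ry": -0.0007, "rz": 0.0004}, {"grip": -0.2, "x": 0, "y": 0, "z": 0.0276, "rx": -0.0013, "ry": -0.0007, "rz": 0.0004}, {"grip": -0.2, "x": 0, "y": 0, "z": 0.0277, "rx": -0.0012, "ry": -0.0007, "rz": 0.0005}, {"grip": -0.2, "x": 0, "y": 0, "z": 0.0276, "rx": -0.0013, "ry": -0.0007, "rz": 0.0004}]
```

View pics/s_wrist.png

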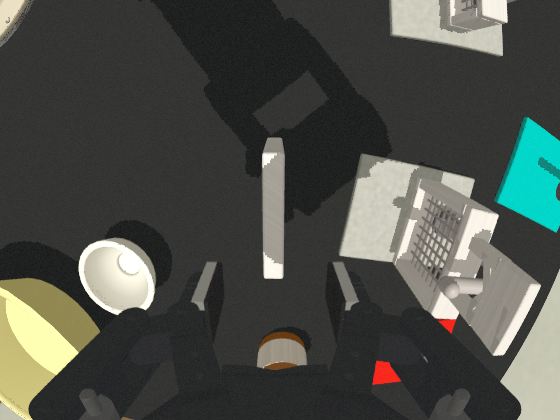

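View pics/s_scene.png

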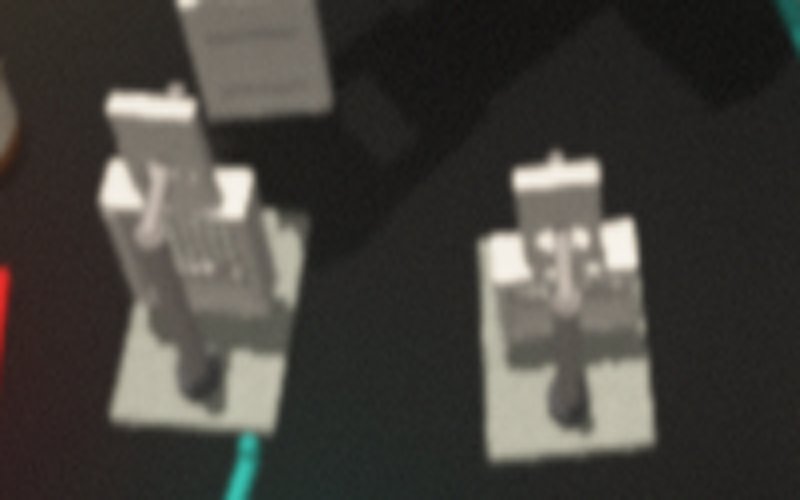

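View pics/s_side.png

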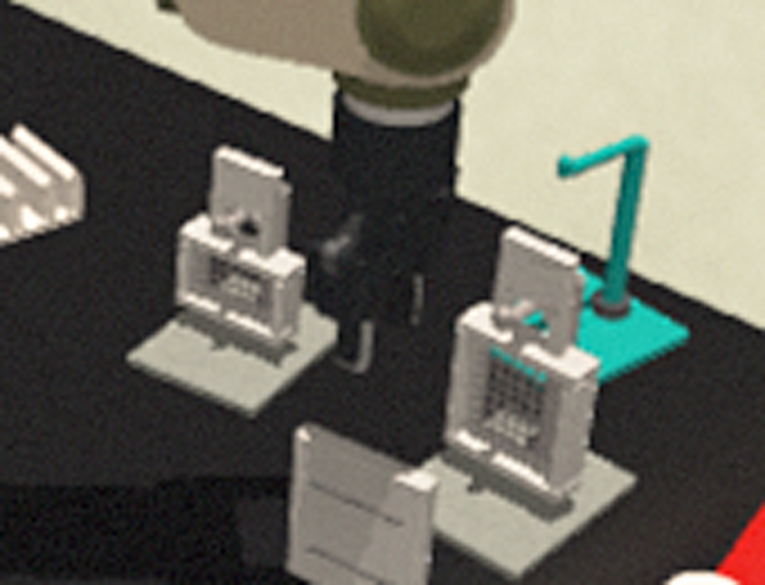

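In both views the two sieves hang straight behind their lips. The plate's top is at (453.7, -257.7), 16 x 100 mm, yaw 7.9°. Gripping the plate.

Call:
play_rows:
  commands:
    - {"grip":-0.2,"x":0.001,"y":-0.0025,"z":0.0275,"rx":-0.002,"ry":0,"rz":0}
    - {"grip":-0.2,"x":0,"y":0,"z":0.0275,"rx":-0.002,"ry":0,"rz":0}
    - {"grip":-0.2,"x":0,"y":0,"z":0.0275,"rx":0,"ry":0,"rz":0}
    - {"grip":-0.2,"x":0,"y":0,"z":0.0275,"rx":0,"ry":0,"rz":0}
    - {"grip":-0.2,"x":0,"y":0,"z":0,"rx":0,"ry":0,"rz":0}
    - {"grip":1,"x":0,"y":0,"z":0,"rx":0,"ry":0,"rz":0}
    - {"grip":1,"x":0,"y":0,"z":0,"rx":0,"ry":0,"rz":0}
    - {"grip":1,"x":0,"y":0,"z":0,"rx":0,"ry":0,"rz":0}
    - {"grip":1,"x":0,"y":0,"z":0,"rx":0,"ry":0,"rz":0}
  squeeze: 80

```text
time_s: 32.33
position: [0.4542, -0.2582, 0.1079]
tool_rot: [[-0.139, 0.99, 0.001], [0.99, 0.139, 0.001], [0.001, 0.001, -1.0]]
ft_force: [0.6, 1.1, 7.5]
grip_width: 0.0149
```

Run:
```python
from plan import *
p=np.load("rack.npy")
# rack frame: refine by yaw search; print profile of height along x' 
for yaw in (-10,-11,-12,-13):
    a=np.radians(yaw); c=np.array([.6209,.2938]); d=p[:,:2]-c
    xs=(d@[np.cos(a),np.sin(a)])*1000; ys=(d@[-np.sin(a),np.cos(a)])*1000
    m=abs(ys)<45; x=xs[m]; z=p[m,2]
    prof=[np.median(z[(x>=b)&(x<b+2)])*1000 if ((x>=b)&(x<b+2)).sum()>3 else np.nan for b in range(-66,66,2)]
    sd=np.nansum([np.std(z[(x>=b)&(x<b+2)]) for b in range(-60,60,2) if ((x>=b)&(x<b+2)).sum()>3])
    print(yaw,round(sd,3),np.round(prof).tolist() if yaw==-12 else "")
    t=p[:,2]>.03; print("  y ext",np.percentile(ys[t],[.5,99.5]),"x ext",np.percentile(xs[t],[.5,99.5]))
e=plan([(.455,-.257,.24,8),(.52,0.0,.31,0),(.57,.24,.27,-12)],1,vmax=.055)
```

```text
-10 0.171 
  y ext [-50.16753199  50.45213857] x ext [-60.79168459  57.8929852 ]
-11 0.147 
  y ext [-49.50705877  49.93768683] x ext [-60.15016537  57.88261593]
-12 0.117 [nan, nan, 16.0, 27.0, 47.0, 49.0, 51.0, 51.0, 49.0, 47.0, 45.0, nan, nan, nan, nan, nan, nan, nan, 9.0, 9.0, 9.0, 9.0, 9.0, 9.0, 9.0, 29.0, 47.0, 49.0, 51.0, 51.0, 49.0, 47.0, 45.0, nan, nan, nan, nan, nan, nan, nan, nan, nan, 28.0, 32.0, 48.0, 50.0, 51.0, 50.0, 48.0, 46.0, 45.0, nan, nan, nan, nan, 38.0, 39.0, 48.0, 50.0, 51.0, 50.0, 48.0, 46.0, nan, nan, nan]
  y ext [-49.46523219  49.51807032] x ext [-59.69507333  57.73692336]
-13 0.118 
  y ext [-49.50186031  49.62534703] x ext [-59.84471399  57.82065033]
13 rows
[{"grip": 1, "x": 0.0004, "y": 0.0004, "z": -0.044, "rx": 0, "ry": 0, "rz": 0}, {"grip": 1, "x": 0.0004, "y": 0, "z": -0.0441, "rx": 0.0004, "ry": 0, "rz": 0}, {"grip": 1, "x": 0.0004, "y": 0.0004, "z": -0.044, "rx": 0, "ry": 0, "rz": 0}, {"grip": 1, "x": 0.0491, "y": 0.02, "z": -0.014, "rx": 0, "ry": 0, "rz": 0.0279}, {"grip": 1, "x": 0.0496, "y": 0.0186, "z": -0.014, "rx": 0, "ry": 0, "rz": 0.0279}, {"grip": 1, "x": 0.0501, "y": 0.0173, "z": -0.014, "rx": 0, "ry": 0, "rz": 0.0279}, {"grip": 1, "x": 0.0506, "y": 0.0159, "z": -0.014, "rx": 0, "ry": 0, "rz": 0.0279}, {"grip": 1, "x": 0.051, "y": 0.0144, "z": -0.014, "rx": 0, "ry": 0, "rz": 0.028}, {"grip": 1, "x": 0.048, "y": 0.01, "z": 0.008, "rx": 0, "ry": 0, "rz": 0.0419}, {"grip": 1, "x": 0.0484, "y": 0.008, "z": 0.008, "rx": 0, "ry": 0, "rz": 0.0419}, {"grip": 1, "x": 0.0487, "y": 0.0059, "z": 0.008, "rx": 0, "ry": 0, "rz": 0.0419}, {"grip": 1, "x": 0.0489, "y": 0.0039, "z": 0.008, "rx": 0, "ry": 0, "rz": 0.0419}]
[{"grip": 1, "x": 0.0489, "y": 0.0019, "z": 0.008, "rx": 0, "ry": 0, "rz": 0.0418}]
```

Call:
play_rows:
  commands:
    - {"grip":1,"x":0,"y":0,"z":-0.025,"rx":0,"ry":0,"rz":0}
    - {"grip":1,"x":0,"y":0,"z":-0.044,"rx":0,"ry":0,"rz":0}
    - {"grip":1,"x":0,"y":0,"z":-0.044,"rx":0,"ry":0,"rz":0}
    - {"grip":1,"x":0.03,"y":0.01,"z":-0.025,"rx":0,"ry":0,"rz":0.028}
    - {"grip":1,"x":0.049,"y":0.02,"z":-0.016,"rx":0,"ry":0,"rz":0.028}
    - {"grip":1,"x":0.05,"y":0.018,"z":-0.015,"rx":0,"ry":0,"rz":0.028}
    - {"grip":1,"x":0.05,"y":0.017,"z":-0.015,"rx":0,"ry":0,"rz":0.028}
    - {"grip":1,"x":0.05,"y":0.016,"z":-0.014,"rx":0,"ry":0,"rz":0.028}
    - {"grip":1,"x":0.05,"y":0.014,"z":0,"rx":0,"ry":0,"rz":0.04}
    - {"grip":1,"x":0.048,"y":0.01,"z":0.008,"rx":0,"ry":0,"rz":0.04}
    - {"grip":1,"x":0.048,"y":0.008,"z":0.008,"rx":0,"ry":0,"rz":0.04}
    - {"grip":1,"x":0.048,"y":0.006,"z":0.008,"rx":0,"ry":0,"rz":0.04}

```text
time_s: 33.83
position: [0.5656, 0.1695, 0.2807]
tool_rot: [[0.161, 0.987, -0.003], [0.987, -0.161, 0.002], [0.002, -0.003, -1.0]]
ft_force: [1.1, 1.2, -5.6]
grip_width: 0.015
```

Call:
play_rows:
  commands:
    - {"grip":1,"x":0.048,"y":0.004,"z":0.006,"rx":0,"ry":0,"rz":0.04}
    - {"grip":1,"x":0.03,"y":0.002,"z":0,"rx":0,"ry":0,"rz":0.01}
    - {"grip":1,"x":0,"y":0,"z":0,"rx":0,"ry":0,"rz":0}
    - {"grip":1,"x":0,"y":0,"z":0,"rx":0,"ry":0,"rz":0}

```text
time_s: 34.33
position: [0.5851, 0.2432, 0.2751]
tool_rot: [[0.209, 0.978, -0.003], [0.978, -0.209, 0.002], [0.001, -0.003, -1.0]]
ft_force: [0.4, -0.7, -4.8]
grip_width: 0.0147
```

Run:
```python
from tilt import *
s=env.observe(); print(s["position"],s["tool_rot"][:,2],s["grip_width"],s["ft_force"],np.degrees(np.arctan2(s["tool_rot"][1,1],s["tool_rot"][0,1])))
P,col=cloud("wrist"); cv2.imwrite("pics/t_wrist.png",col)
p,_=sel(P,(.63,.29),.12,.03,.06); print(len(p),cv2.minAreaRect(p[:,:2].astype(np.float32)*1000))
f,_=sel(P,s["position"][:2],.07,s["position"][2]-.125,s["position"][2]-.03); print("plate",f.min(0),f.max(0),cv2.minAreaRect(f[:,:2].astype(np.float32)*1000))
np.save("rack2.npy",P[sel(P,(.63,.29),.12,.003,.06)[1]])
for c in ["scene","side"]:
    P,col=cloud(c)
    for z0 in (.17,.19,.21,.23):
        f,_=sel(P,s["position"][:2],.08,z0,z0+.02); 
        if len(f)>10: print(c,z0,np.percentile(f[:,1],[1,50,99]).round(4),np.percentile(f[:,0],[1,50,99]).round(4))
```

```text
[0.58507445 0.24323267 0.27513517] [-0.00280173  0.00185256 -0.99999436] 0.014661417657622196 [ 0.36317008 -0.69766867 -4.79979581] -12.041984352491331
4895 ((621.6618041992188, 294.0690612792969), (100.34722137451172, 119.80695343017578), 77.57865905761719)
plate [0.5860896  0.28840216 0.16833001] [0.60181291 0.29374928 0.24513025] ((594.2192993164062, 291.34912109375), (2.498094081878662, 16.09825325012207), 77.61017608642578)
scene 0.17 [0.1948 0.243  0.2892] [0.5821 0.5933 0.6033]
scene 0.19 [0.194  0.2404 0.2892] [0.5822 0.5926 0.6043]
scene 0.21 [0.1942 0.2424 0.2897] [0.5816 0.5933 0.6031]
scene 0.23 [0.1939 0.2409 0.289 ] [0.5815 0.5931 0.6036]
side 0.17 [0.1885 0.2318 0.2859] [0.5657 0.5767 0.5883]
side 0.19 [0.1882 0.2245 0.2922] [0.5639 0.5759 0.5903]
side 0.21 [0.188  0.2288 0.288 ] [0.5668 0.5769 0.5883]
side 0.23 [0.1884 0.2251 0.2849] [0.5649 0.5774 0.5879]
```

View pics/t_wrist.png

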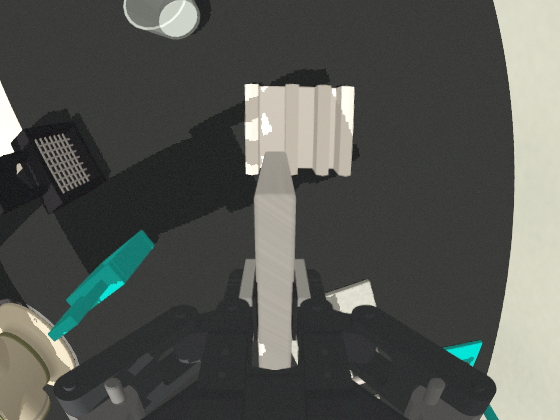

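The wrist view shows the plate hanging straight, above and in front of the rack, whose ridges are at (252,130), (291,130), (323,130) and (346,130). I'll fit the middle slot from this cloud.

Run:
```python
from plan import *
for fn in ("rack.npy","rack2.npy"):
    p=np.load(fn); a=np.radians(-12.4); c=np.array([.6213,.2939]); d=p[:,:2]-c
    xs=(d@[np.cos(a),np.sin(a)])*1000; ys=(d@[-np.sin(a),np.cos(a)])*1000
    m=abs(ys-5)<40; x=xs[m]; z=p[m,2]*1000
    pk=[]
    for g in (-52,-8,27,53):
        k=(abs(x-g)<9)&(z>44.5); pk.append((round(float(np.median(x[k])),1),int(k.sum()),round(float(np.percentile(x[k],2)),1),round(float(np.percentile(x[k],98)),1),round(float(z[k].max()),1)))
    print(fn,pk); 
    t=p[:,2]>.03; print(np.percentile(ys[t],[.5,99.5]))
a=np.radians(-12.4)
```

```text
rack.npy [(-54.5, 739, -59.3, -45.9, 53.9), (-10.9, 661, -15.6, -1.9, 53.5), (23.9, 577, 19.3, 32.7, 53.4), (49.7, 530, 45.2, 58.6, 53.1)]
[-49.62831013  49.37124635]
rack2.npy [(-52.0, 926, -59.2, -45.9, 53.8), (-8.4, 884, -14.6, -1.7, 53.5), (25.8, 901, 19.9, 33.4, 53.8), (51.4, 874, 45.7, 59.2, 54.2)]
[-49.16214453  49.7456319 ]
```

Run:
```python
from plan import *
e=plan([(.6312,.2918,.265,-12.4),(.6312,.2918,.18,-12.4)],1,vmax=.035)
```

```text
5 rows
[{"grip": 1, "x": 0.0287, "y": 0.0173, "z": 0.0054, "rx": -0.0011, "ry": -0.0009, "rz": 0.0026}, {"grip": 1, "x": 0.0288, "y": 0.0173, "z": 0.0053, "rx": -0.0011, "ry": -0.001, "rz": 0.0026}, {"grip": 1, "x": 0, "y": 0, "z": 0.0283, "rx": 0, "ry": 0, "rz": 0}, {"grip": 1, "x": 0, "y": 0, "z": 0.0284, "rx": 0, "ry": 0, "rz": 0}, {"grip": 1, "x": 0, "y": 0, "z": 0.0283, "rx": 0, "ry": 0, "rz": 0}]
```

Call:
play_rows:
  commands:
    - {"grip":1,"x":0.0287,"y":0.0173,"z":0.005,"rx":-0.001,"ry":-0.001,"rz":0.0026}
    - {"grip":1,"x":0.0287,"y":0.0173,"z":0.005,"rx":-0.001,"ry":-0.001,"rz":0.0026}
    - {"grip":1,"x":0,"y":0,"z":0.0283,"rx":0,"ry":0,"rz":0}
    - {"grip":1,"x":0,"y":0,"z":0.0283,"rx":0,"ry":0,"rz":0}
    - {"grip":1,"x":0,"y":0,"z":0.0283,"rx":0,"ry":0,"rz":0}
    - {"grip":1,"x":0,"y":0,"z":0,"rx":0,"ry":0,"rz":0}
    - {"grip":1,"x":0,"y":0,"z":0,"rx":0,"ry":0,"rz":0}

```text
time_s: 35.35
position: [0.6318, 0.2924, 0.1824]
tool_rot: [[0.214, 0.977, 0.002], [0.977, -0.214, 0.001], [0.001, 0.002, -1.0]]
ft_force: [-0.4, -0.7, -4.1]
grip_width: 0.0148
```

Run:
```python
from plan import *
s=env.observe(); print(s["position"],s["tool_rot"][:,2],s["ft_force"],np.degrees(np.arctan2(s["tool_rot"][1,1],s["tool_rot"][0,1])))
a=np.radians(-12.4); c=np.array([.6213,.2939]); o=s["position"][:2]
print("tcp in rack",((o-c)@[np.cos(a),np.sin(a)])*1000,((o-c)@[-np.sin(a),np.cos(a)])*1000)
for cam in ["wrist","scene","side"]:
    P,col=cloud(cam); cv2.imwrite(f"pics/u_{cam}.png",col if cam=="wrist" else cv2.resize(col[200:300,330:420] if cam=="scene" else col[140:230,210:300],None,fx=6,fy=6,interpolation=cv2.INTER_CUBIC))
    d=P[...,:2]-c; x=(d@[np.cos(a),np.sin(a)])*1000; y=(d@[-np.sin(a),np.cos(a)])*1000; z=P[...,2]*1000
    m=(abs(y)<60)&(abs(x-9)<30)&(z>62)&(z<150); 
    if m.sum()>20: print(cam,"plate x'",np.percentile(x[m],[1,50,99]).round(1),"y'",np.percentile(y[m],[1,99]).round(1),m.sum())
    m=(abs(y)<60)&(abs(x)<65)&(z>44.5)&(z<57)
    for g in (-52,-8,27,53):
        k=m&(abs(x-g)<9); 
        if k.sum()>10: print("   ridge",g,np.percentile(x[k],[2,98]).round(1),"y",np.percentile(y[k],[1,99]).round(1),k.sum())
```

```text
[0.63183921 0.29240237 0.18237375] [ 2.28308277e-03  7.20739354e-04 -9.99997134e-01] [-0.3899501  -0.72793145 -4.13869518] -12.3635476757677
tcp in rack 10.614953077786364 0.8004435183075714
wrist plate x' [ 2.1  9.8 17.5] y' [49.1 51. ] 522
   ridge -52 [-58.9 -45.3] y [-48.8  49.8] 1749
   ridge -8 [-15.1  -2.2] y [-47.2  49.9] 1214
   ridge 27 [21.5 33.6] y [-47.4  49.9] 1085
   ridge 53 [46.  59.2] y [-48.8  50.1] 1764
scene plate x' [15.4 18.8 21.5] y' [-48.2  49.9] 555
   ridge 27 [22.  35.8] y [-48.3  50.1] 164
   ridge 53 [48.  61.7] y [-47.5  49.8] 165
side plate x' [-0.3  4.4 18.2] y' [-56.5  47.8] 253
   ridge -52 [-58.5 -47.6] y [-54.1  44. ] 50
   ridge -8 [-14.9  -4. ] y [-54.8  47.8] 50
   ridge 27 [20.  29.5] y [-55.   45.8] 37
   ridge 53 [46.1 59. ] y [-56.2   6.1] 33
```

View pics/u_side.png

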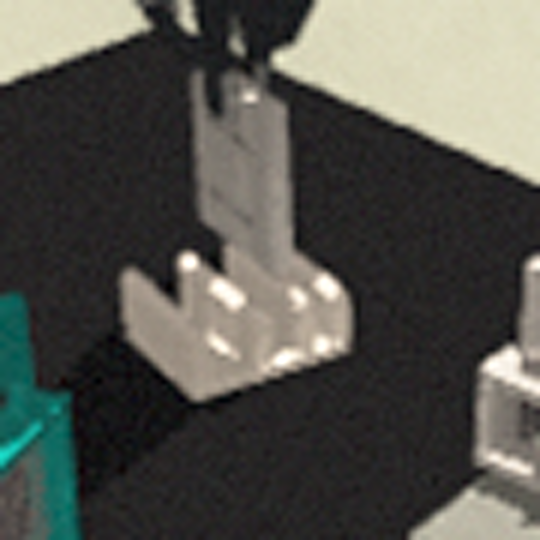

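View pics/u_wrist.png

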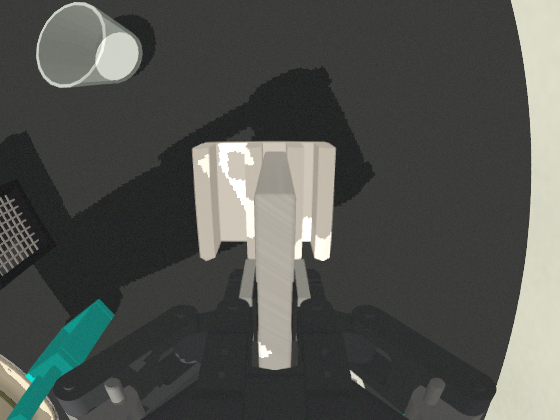

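The plate (x' 2 to 17.5) sits over the middle slot (-2 to 20) and is central along it. Inserting.

Call:
play_rows:
  commands:
    - {"grip":1,"x":0,"y":-0.0005,"z":0.012,"rx":0,"ry":0,"rz":0}
    - {"grip":1,"x":0,"y":0,"z":0.012,"rx":0,"ry":0,"rz":0}
    - {"grip":1,"x":0,"y":0,"z":0.01,"rx":0,"ry":0,"rz":0}
    - {"grip":1,"x":0,"y":0,"z":0,"rx":0,"ry":0,"rz":0}

```text
time_s: 36.0
position: [0.6304, 0.2926, 0.1453]
tool_rot: [[0.214, 0.977, -0.002], [0.977, -0.214, -0.001], [-0.001, -0.002, -1.0]]
ft_force: [-0.6, -1.3, -5.2]
grip_width: 0.0146
```

Call:
play_rows:
  commands:
    - {"grip":1,"x":0,"y":0,"z":0.008,"rx":0,"ry":0,"rz":0}
    - {"grip":1,"x":0,"y":0,"z":0.008,"rx":0,"ry":0,"rz":0}
    - {"grip":1,"x":0,"y":0,"z":0.006,"rx":0,"ry":0,"rz":0}
    - {"grip":1,"x":0,"y":0,"z":0,"rx":0,"ry":0,"rz":0}

```text
time_s: 36.5
position: [0.6305, 0.2927, 0.124]
tool_rot: [[0.214, 0.977, -0.001], [0.977, -0.214, -0.0], [-0.0, -0.001, -1.0]]
ft_force: [-0.0, -0.3, -4.7]
grip_width: 0.0147
```

No contact on the way in. Lowering to the floor.

Call:
play_rows:
  commands:
    - {"grip":1,"x":0,"y":0,"z":0.003,"rx":0,"ry":0,"rz":0}
    - {"grip":1,"x":0,"y":0,"z":0.001,"rx":0,"ry":0,"rz":0}
    - {"grip":1,"x":0,"y":0,"z":0,"rx":0,"ry":0,"rz":0}

```text
time_s: 36.88
position: [0.6308, 0.2928, 0.1208]
tool_rot: [[0.214, 0.977, 0.0], [0.977, -0.214, 0.0], [0.0, 0.0, -1.0]]
ft_force: [-0.6, 0.8, -5.4]
grip_width: 0.0148
```

Call:
play_rows:
  commands:
    - {"grip":1,"x":0,"y":0,"z":0.001,"rx":0,"ry":0,"rz":0}
    - {"grip":1,"x":0,"y":0,"z":0,"rx":0,"ry":0,"rz":0}

```text
time_s: 37.12
position: [0.6307, 0.2928, 0.1197]
tool_rot: [[0.214, 0.977, -0.0], [0.977, -0.214, 0.0], [0.0, -0.0, -1.0]]
ft_force: [-1.0, 0.5, -5.4]
grip_width: 0.0146
```

Call:
play_rows:
  commands:
    - {"grip":1,"x":0,"y":0,"z":0.001,"rx":0,"ry":0,"rz":0}
    - {"grip":1,"x":0,"y":0,"z":0,"rx":0,"ry":0,"rz":0}

```text
time_s: 37.38
position: [0.6307, 0.2927, 0.1186]
tool_rot: [[0.214, 0.977, -0.0], [0.977, -0.214, 0.0], [0.0, -0.0, -1.0]]
ft_force: [1.1, -0.6, -4.4]
grip_width: 0.0147
```

Call:
play_rows:
  commands:
    - {"grip":1,"x":0,"y":0,"z":0.0007,"rx":0,"ry":0,"rz":0}
    - {"grip":1,"x":0,"y":0,"z":0,"rx":0,"ry":0,"rz":0}

```text
time_s: 37.62
position: [0.6308, 0.2927, 0.118]
tool_rot: [[0.214, 0.977, 0.0], [0.977, -0.214, 0.0], [0.0, 0.0, -1.0]]
ft_force: [0.4, -0.5, -4.2]
grip_width: 0.0147
```

Call:
play_rows:
  commands:
    - {"grip":1,"x":0,"y":0,"z":0.0007,"rx":0,"ry":0,"rz":0}
    - {"grip":1,"x":0,"y":0,"z":0,"rx":0,"ry":0,"rz":0}

```text
time_s: 37.88
position: [0.6309, 0.2927, 0.118]
tool_rot: [[0.214, 0.977, 0.001], [0.977, -0.214, 0.0], [0.0, 0.001, -1.0]]
ft_force: [-0.2, -1.2, 1.1]
grip_width: 0.0147
```

Floor contact at TCP z = 0.118, as calculated. Releasing and rising.

Call:
play_rows:
  commands:
    - {"grip":0.5,"x":0,"y":0,"z":0,"rx":0,"ry":0,"rz":0}
    - {"grip":0.3,"x":0,"y":0,"z":0,"rx":0,"ry":0,"rz":0}
    - {"grip":0.1,"x":0,"y":0,"z":0,"rx":0,"ry":0,"rz":0}
    - {"grip":0.1,"x":0,"y":0,"z":0,"rx":0,"ry":0,"rz":0}
    - {"grip":0.1,"x":0,"y":0,"z":-0.015,"rx":0,"ry":0,"rz":0}
    - {"grip":0.1,"x":0,"y":0,"z":-0.04,"rx":0,"ry":0,"rz":0}
    - {"grip":0.1,"x":0,"y":0,"z":-0.04,"rx":0,"ry":0,"rz":0}
    - {"grip":0,"x":-0.02,"y":-0.04,"z":-0.02,"rx":0,"ry":0,"rz":0}
    - {"grip":0,"x":-0.02,"y":-0.05,"z":0,"rx":0,"ry":0,"rz":0}
    - {"grip":0,"x":0,"y":0,"z":0,"rx":0,"ry":0,"rz":0}
    - {"grip":0,"x":0,"y":0,"z":0,"rx":0,"ry":0,"rz":0}

```text
time_s: 39.25
position: [0.5349, 0.273, 0.2337]
tool_rot: [[0.214, 0.977, 0.003], [0.977, -0.214, 0.001], [0.001, 0.002, -1.0]]
ft_force: [0.3, -0.5, -0.3]
grip_width: 0.0428
```

Run:
```python
from tilt import *
s=env.observe(); print(s["position"],s["ft_force"])
a=np.radians(-12.4); c=np.array([.6213,.2939])
for cam in ["wrist","scene","side"]:
    P,col=cloud(cam); cv2.imwrite(f"pics/v_{cam}.png",col if cam!="side" else cv2.resize(col[140:290,200:440],None,fx=3.3,fy=3.3,interpolation=cv2.INTER_CUBIC))
    d=P[...,:2]-c; x=(d@[np.cos(a),np.sin(a)])*1000; y=(d@[-np.sin(a),np.cos(a)])*1000; z=P[...,2]*1000
    for lo,hi in ((62,80),(80,100),(100,122),(124,150)):
        m=(abs(y)<60)&(abs(x-9)<30)&(z>lo)&(z<hi)
        if m.sum()>20: print(cam,lo,"plate x'",np.percentile(x[m],[1,50,99]).round(1),"y'",np.percentile(y[m],[1,99]).round(1),"z",z[m].max().round(1))
    if cam!="wrist":
        tb(cam,(.6185,-.0056),[(.03,.045),(.045,.06),(.06,.075),(.15,.18)])
        tb(cam,(.616,-.27),[(.035,.055),(.055,.075),(.075,.1),(.19,.22)])
for n in ["beaker","reagent_jar","mortar"]: print(n,[(np.round(d["point"],3),round(d["conf"],2)) for d in finder.boxes_of("scene",n)][:2])
```

```text
[0.53494768 0.27303048 0.23365125] [ 0.25870777 -0.46918714 -0.26529693]
wrist 62 plate x' [0.2 0.8 1.6] y' [-47.3  49.3] z 80.0
wrist 80 plate x' [0.1 0.7 1.7] y' [-47.2  48.8] z 100.0
wrist 100 plate x' [0.1 0.8 1.5] y' [-47.   49.5] z 122.0
wrist 124 plate x' [ 0.3  7.4 16.1] y' [-47.8  49.3] z 131.1
scene 62 plate x' [13.2 17.7 20. ] y' [-48.3  50.5] z 79.9
scene 80 plate x' [14.7 17.9 20.4] y' [-48.2  49.3] z 99.9
scene 100 plate x' [14.8 17.9 20.4] y' [-48.   49.5] z 121.9
scene 124 plate x' [ 2.7 12.6 19.6] y' [-47.8  50.3] z 135.3
scene [(0.03, [-46.7, 45.9], np.float64(-0.4)), (0.045, [-48.9, 48.7], np.float64(-0.1)), (0.06, [-50.0, 45.5], np.float64(-2.2)), (0.15, [-33.9, 19.5], np.float64(-7.2))]
scene [(0.035, [-318.4, -220.2], np.float64(-269.3)), (0.055, [-319.3, -219.8], np.float64(-269.5)), (0.075, [-319.3, -219.7], np.float64(-269.5)), (0.19, [-297.9, -242.7], np.float64(-270.3))]
side 62 plate x' [-0.1  3.6 15.5] y' [-53.6  45. ] z 79.6
side 80 plate x' [-0.3  3.3 17.5] y' [-56.7  48.7] z 99.9
side 100 plate x' [-1.7  3.8 17.8] y' [-55.5  47.7] z 121.7
side 124 plate x' [-0.6  7.7 18.6] y' [-57.   43.1] z 135.5
side [(0.03, [-55.8, 36.8], np.float64(-9.5)), (0.045, [-57.5, 39.0], np.float64(-9.2)), (0.06, [-58.2, 38.5], np.float64(-9.8)), (0.15, [-38.6, 16.8], np.float64(-10.9))]
side [(0.035, [-324.2, -224.1], np.float64(-274.1)), (0.055, [-324.3, -223.5], np.float64(-273.9)), (0.075, [-324.8, -225.9], np.float64(-275.3)), (0.19, [-302.6, -246.2], np.float64(-274.4))]
beaker [(array([0.515, 0.466, 0.058]), 0.78)]
reagent_jar [(array([ 0.515, -0.472,  0.079]), 0.69)]
mortar [(array([ 0.277, -0.386,  0.044]), 0.73)]
```

View pics/v_side.png

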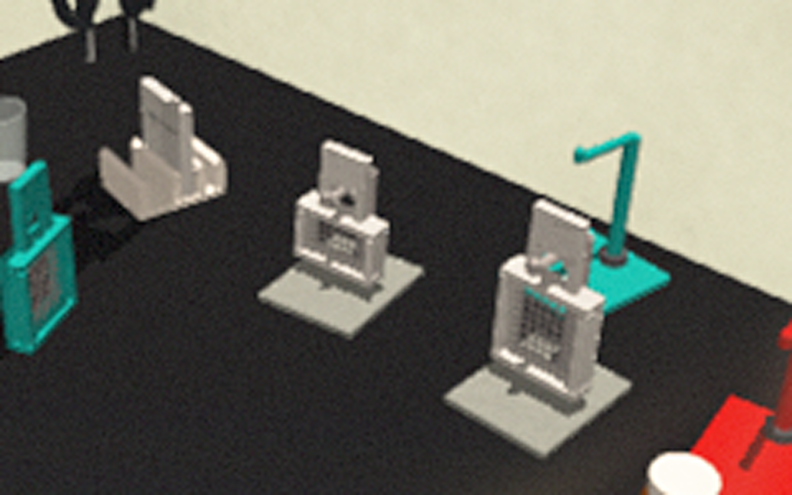

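View pics/v_scene.png

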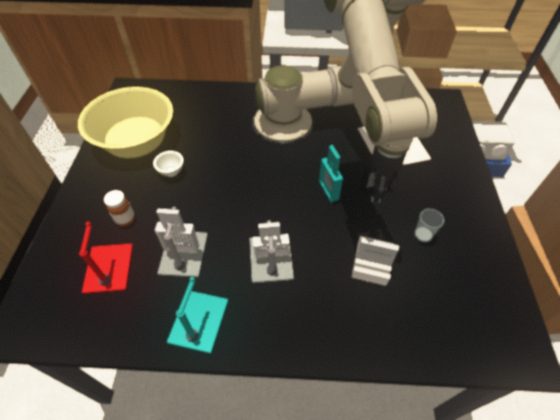

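View pics/v_wrist.png

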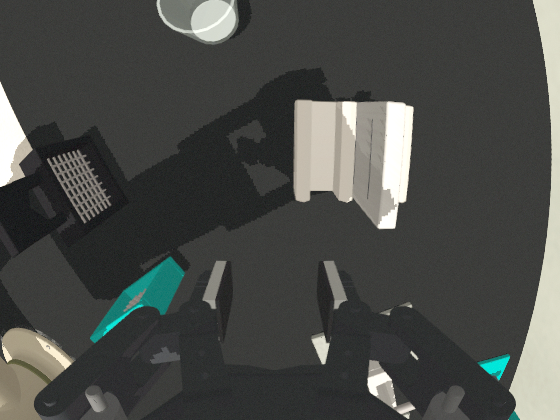

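Run:
```python
from rig import order
print(order.close_job())
```

```text
the job is handed in; nothing more can be done
None
```

The whole sieve set is put away in the order you asked, and the job was handed in at about 39.5 s of the 72 s limit. No verdict came back.

| Item | Where it is | Last check |
|---|---|---|
| Tall sieve | On the grey high stand's peg, behind the lip | Within about 0.5° of straight down in both cameras |
| Short sieve | On the grey low stand's peg, behind the lip | Leans about 1.5° by my estimate; the two cameras disagree somewhat (about 1° to 2.5°, depending on band and camera) |
| Cover plate | In the middle slot, on the floor | Top at 0.131 m (0.130 expected), upright, within about 1 mm of central along the slot |

**What went wrong on the way:** on first release both sieves hung tilted, the tall one by about 4° and the short one by about 6°. The cause seems to have been the eyes coming down about 2 mm to one side and friction holding them there. I regripped each one, turned it upright, shifted it and released it again before going on to the next item.

**Bystanders and forces:** the beaker, jar and mortar are within 4 mm of where they were first found, which is the finder's own accuracy. I did not touch the look-alikes. Wrist force readings at the end of each move never passed about 8 N.

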